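# Dock a calibration gas canister and lock it in

## Robot

A 6-joint arm with a two-finger parallel gripper is mounted at the origin on the work surface. World frame = base frame: x ahead of the robot, y to its left, z up, the work surface at z = 0. Lengths are in m, angles in rad, forces in N, time in s.
With the tool pointing down it reaches from about 0.35 to 0.85 m from the base axis. Payload 8.1 kg.
Tool frame: the origin (TCP) lies midway between the tips of the shut fingers; the grasp point (between the pads) lies 19 mm behind it; z points along the fingers, y is the line along which they close (so a half turn about z gives the same grasp; the last joint's range is limited). The gripper opens to 93 mm and grips with 3 to 60 N. Pads are 15 mm wide; open, the fingers measure 128 mm over their backs; the gripper's body (75 mm by 188 mm) begins 65 mm behind the grasp point.
Start: joints at [1.264, 0.13, 1.488, -0, 1.523, -0.085], TCP at [0.132, 0.585, 0.219] pointing down, gripper open.
Joint ranges: [-2.96, 2.96], [-0.89, 2.26], [0.02, 2.5], [-1.34, 4.48], [0, 2.73], [-2.66, 2.66]. Speed limits (rad/s): [2.39, 2.39, 2.79, 3.14, 3.14, 3.14].

## Interface

Orientations are given as a rotation vector (axis times angle).
In Python, from plant import read_state, read_camera, camera_model, close_job gives the robot as it stands. The module is installed in compiled form; this text tells all that it offers.
- The arm moves only by the tool carry_out, never from a script. Its argument "moves" is a list of rows, each an object of numbers: "jaw": the finger opening in m, from 0 to 0.093; "dx", "dy", "dz": the shift along the tool's x, y, z in m; "yaw": the turn about the tool's z in rad. In form: [{"jaw": .., "dx": .., "dy": .., "dz": .., "yaw": ..}, ...]. A call has 1 to 8 rows; each row shifts and turns the commanded pose from where the row before left it, along the tool's axes as they then stand; what a row does not reach is not made up. A row lasts 1/8 s, in which the tool goes at most 62.5 mm and 10.7 degrees, less where a joint would pass 70% of its speed; a pose out of reach is approached as far as the arm can. A call is refused whole if a number of a shift passes 0.0625 or a number of a turn 0.188, either way. A call with a gripper value outside its range is refused whole. The fingers move at their own pace and stop on an object; "grip_force" is the grip in N (left out, the last holds). Time passes only in rows, so rows that do not move let the fingers close. It gives the time, the measured TCP pose, the force, the opening and the grip force at its end, in the units of the state.
- read_state(): the state, without advancing time (a new reading comes with each control period).
- read_camera(name): name is "side" or "top"; returns the picture (384x512x3 uint8, red, green, blue); there is no depth.
- camera_model(name): a dict with "camera_matrix" (3x3 intrinsics, pixels), "k1" (the pictures are not rectified: a ray, as slopes to the right and down, at radius r is drawn at 1 + k1 r^2 times it, then the intrinsics apply), "view" (4x4, takes a point from world to camera coordinates). Camera axes: x right, y up, looking along -z (the intrinsics and any distortion apply to the point x, -y, -z); pixel columns grow to the right and rows downward; lengths in m; the calibration is good to about 2 mm. A picture is of the moment at which its call begins. camera_model takes no time and is no camera call.
- close_job(): hands the job in; it is judged then, once.
The state is a dict: "t": time; "q": joint angles; "dq": joint speeds; "joint_torque": joint torques, N m; "tool_pos": TCP position; "orientation": TCP orientation; "force": force on the tool from outside, world axes, zero at the start; "wrist_torque": the same for the moment, N m; "opening": finger opening in m; "gripper_force": force on a finger pad.
Only numpy, scipy, OpenCV 4.12 (cv2) and the standard library are available. Lean on these libraries where they do the work, as an engineer would, in place of code of your own. Each camera call takes 0.05 s, during which the arm holds its last target. There are 200 camera calls.

## Task

Load the tall gas canister into the docking station: swing the retaining bar clear of the mouth of the bay, leaving its shaft in its post, and slide the canister along the bench, pushing it low on its body so that it neither tips nor leaves the bench, until it stands fully home against the back stop. Then turn the bar back across the mouth until its key finds the keyway and it drops home behind the canister, and finally press the confirm button right down and let it go. Do not handle the canister by its upper part, and leave the other things on the bench where they are.

Things in the scene. Friction and masses are not known exactly. Their poses are not given: they have to be found in the camera images.
- canister: Loose gas canister, 240 mm tall, about 0.75 kg: an upright aluminium cylinder 58 mm in diameter with a domed shoulder and a 24 mm valve, standing in a plain round dark rubber boot 80 mm in diameter and 60 mm high. Origin: centre of its underside, on the bench; z up. It tips when pushed high; pushed on the boot within about 35 mm of the bench it slides (3 to 7 N).
- dock: Fixed docking station; its place and yaw vary. Origin: on the bench, where the centre of the canister's underside stands when fully home; x points into the bay (the way to push; the mouth faces -x), y left, z up. The bay has no floor: the canister slides on the bench between two rails 22 mm high, 88 mm apart inside, from x = -10 to +42 mm.
- bay_mouth (a point): Middle of the bay's mouth, on the bench: dock frame x = -37 mm. The rails flare out from 88 mm apart at x = -10 mm to 120 mm apart inside, 136 mm outside, here.
- back_stop (a point): Middle of the upright back stop face the canister meets: dock frame x = +40 mm, 30 mm up. It is 60 mm high; behind it a white housing 85 mm high, 300 mm wide, reaches to x = +142 mm.
- latch_post (a point): Centre of the top of the square post (52 x 52 mm, 45 mm high; dock frame x -52, y +100, z +45 mm) in whose bore the bar's shaft stands. A straight keyway, 16 mm wide and 14 mm deep, runs through its top along the dock's y.
- latch: Loose steel retaining bar (0.28 kg) on a 14 mm shaft turning freely in the post. Origin: shaft axis, underside of its key (11 x 44 x 12 mm high, along own y). Bar 12 x 12 mm along own -y, 12-24 mm above origin. Raised (origin 45 mm up) it stays where left. At yaw = dock's (+-5 deg) bar lies across the mouth, key meets keyway: let free, it drops 12 mm to 33 mm. Solid crank to handle.
- bar_end (a point): Far end of the bar, mid height: latch frame (0, -105, +18) mm. At the start the bar is raised, its yaw 28 to 50 degrees below the dock's, and blocks the mouth; turned clockwise from above to about 90 to 110 degrees below the dock's yaw it points back out of the mouth, beside the bay, and is clear.
- handle (a point): Black upright round crank handle of the retaining bar, 16 mm in diameter, 55 mm from the shaft axis; point on its axis 18 mm below its top: latch frame (-38.9, +38.9, +42) mm. It stands 36 mm free above the crank arm (latch z 24 to 60 mm), and turns as one with the bar.
- confirm_top (a point): Centre of the top of the grey round confirm button (32 mm wide, z up) in a white housing at the right of the bay; travel 6 mm downward, about 4 N fully down, springs back.
- confirm (a joint): Travel of the confirm button, 0 = up, 0.006 m = fully down.
- beaker: Bystander: glass beaker, 70 mm wide, 90 mm tall; origin at its underside.
- reagent: Bystander: amber bottle, 64 mm wide, 150 mm tall; origin at its underside.
- pipette_tips: Bystander: grey closed box, 120 x 80 x 50 mm; origin at its underside.

How it is judged:
By the outcome, as a careful person would: the job done as asked, in the order asked, and still so for the second after the job is handed in, with the robot touching nothing.
It also fails if it takes over 72 s, if anything falls off the work surface, if the arm or the gripper's body presses on something with over 40 N, if the wrist force passes 120 N, or if a joint passes its speed limit or range.

## Working session

There is one attempt and no reset: what is moved stays moved. The work goes in short steps, Python scripts to look and compute and a tool call to move; the robot and the scene stay as the last step left them, time stands still between calls to the robot, and variables do not carry over. Pictures are saved under pics/ and viewed, at most 10 in all, crops included, and the job is handed in when it is done.

Besides the shell and the picture viewer there is one more tool, called after "Call:" as name(argument=value, ...), one argument or row to a line, values as JSON. carry_out: Moves the arm, as the interface text tells. Its arguments: {"type":"object","properties":{"moves":{"type":"array","items":{"type":"object","properties":{"jaw":{"type":"number"},"dx":{"type":"number"},"dy":{"type":"number"},"dz":{"type":"number"},"yaw":{"type":"number"}}}},"grip_force":{"type":"number"}},"required":["moves"]}

```bash
mkdir -p pics
cat > h.py <<'E'
import numpy as np, cv2
from plant import *
def snap(n,f):
    im=read_camera(n); cv2.imwrite('pics/'+f,im[:,:,::-1]); return im
def ray(n,u,v):
    m=camera_model(n); K=np.array(m['camera_matrix']); V=np.array(m['view'])
    xd=np.array([(u-K[0,2])/K[0,0],(v-K[1,2])/K[1,1]]); x=xd.copy()
    for _ in range(30): x=xd/(1+m['k1']*(x@x))
    R=V[:3,:3]; return -R.T@V[:3,3], R.T@np.array([x[0],-x[1],-1])
def onz(n,u,v,z):
    o,d=ray(n,u,v); return o+d*(z-o[2])/d[2]
def proj(n,p):
    m=camera_model(n); K=np.array(m['camera_matrix']); V=np.array(m['view'])
    c=V[:3,:3]@np.array(p)+V[:3,3]; s=np.array([c[0],-c[1]])/-c[2]; s=s*(1+m['k1']*(s@s))
    return K[:2,:2]@s+K[:2,2]
def tri(a,b):
    (o1,d1),(o2,d2)=ray(*a),ray(*b)
    A=np.stack([d1,-d2],1); t=np.linalg.lstsq(A,o2-o1,rcond=None)[0]
    p,q=o1+t[0]*d1,o2+t[1]*d2; return (p+q)/2,np.linalg.norm(p-q)
E
python3 - <<'E'
from h import *
for n in('top','side'):
    snap(n,n+'0.png'); o,d=ray(n,256,192); print(n,o,d)
s=read_state(); print(s['t'],s['tool_pos'],s['orientation'],s['force'],s['opening'])
E
```

```text
top [0.4103533  0.01235094 1.20420407] [ 0.13525744 -0.00264161 -0.99086334]
side [0.48749429 0.90008124 1.08033188] [ 0.03216137 -0.68126459 -0.73144339]
0.1 [0.13179273 0.5848317  0.21771757] [-3.47566679e-01 -3.12198681e+00  2.50691191e-03] [ 1.09767243 -0.69407939 -0.99431377] 0.09296418973820225
```

View pics/top0.png

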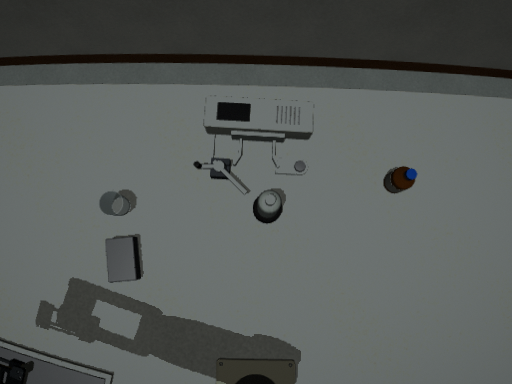

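View pics/side0.png

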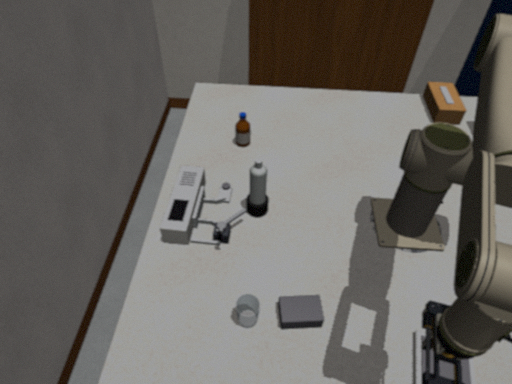

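The top view shows the dock housing at about (260,115), the post at (221,168), the bar end at (247,191), the handle at (198,165), the boot at (268,208) and the button at (300,166). I'll enlarge both views next.

Run:
```python
from h import *
a=cv2.imread('pics/top0.png')[90:230,185:325]; b=cv2.imread('pics/side0.png')[150:260,150:290]
g=lambda i:(255*(i/255.)**.6).astype('uint8')
cv2.imwrite('pics/tc.png',cv2.resize(g(a),None,fx=4,fy=4,interpolation=cv2.INTER_CUBIC))
cv2.imwrite('pics/sc.png',cv2.resize(g(b),None,fx=5,fy=5,interpolation=cv2.INTER_CUBIC))
```

```text
(no output)
```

View pics/tc.png

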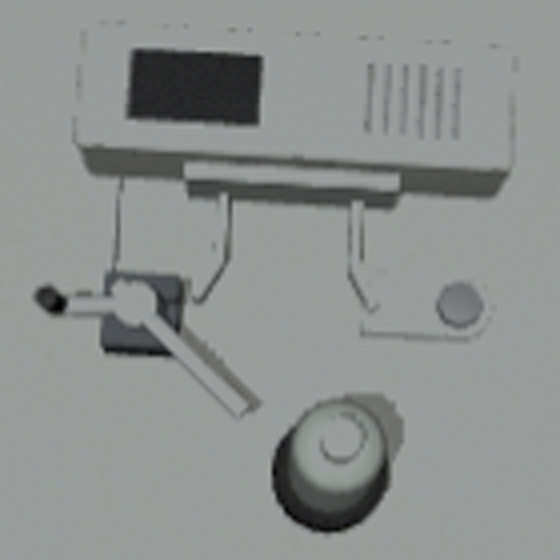

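View pics/sc.png

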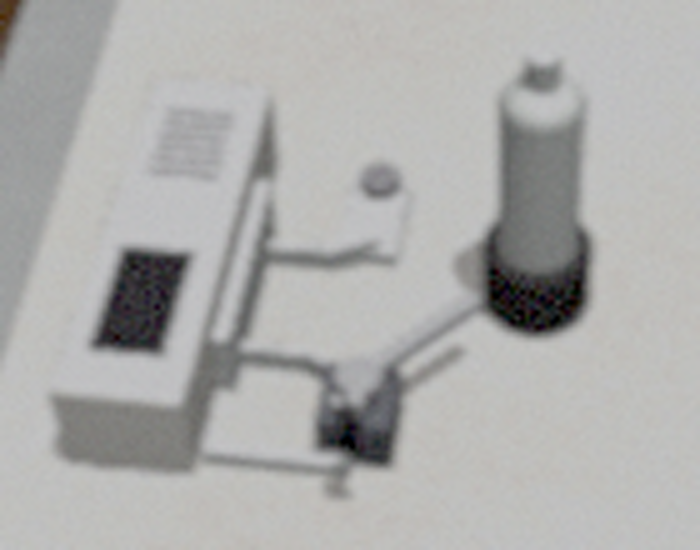

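The crops show the details clearly: housing top front corners (75,143) and (512,170), shaft (135,300), bar end (249,408), handle top (46,293), button (460,303), and the boot's lower edge at (330,530).

Run:
```python
from h import *
np.set_printoptions(precision=4,suppress=True)
T=lambda x,y:('top',(x+.5)/4-.5+185,(y+.5)/4-.5+90)
S=lambda x,y:('side',(x+.5)/5-.5+150,(y+.5)/5-.5+150)
z=lambda t,h:onz(*t,h)
c=[z(T(*p),.085) for p in((75,143),(512,170),(519,48),(83,25))]
print('housing',*c,[np.linalg.norm(c[i]-c[i-1]) for i in range(4)])
yv=c[0]-c[1]; yv2=c[3]-c[2]
for v in(yv,yv2): print('yaw',np.arctan2(-v[0],v[1]))
yaw=np.mean([np.arctan2(-v[0],v[1]) for v in(yv,yv2)])
ex=np.array([np.cos(yaw),np.sin(yaw),0]);ey=np.array([-ex[1],ex[0],0])
o=np.mean(c,0)-ex*(.092);o[2]=0;print('dock from housing',o, 'post exp',o-.052*ex+.1*ey)
st=[z(T(*p),.060) for p in((185,178),(400,191))]; print('stop top edge mid',np.mean(st,0),np.mean(st,0)-.04*ex)
post=[z(T(*p),.045) for p in((107,272),(104,345))];print('post left corners',post)
sh=z(T(135,300),.069);be=z(T(249,408),.069);ha=z(T(46,292),.105)
print('shaft',sh,'end',be,np.linalg.norm(be-sh),'handle',ha,np.linalg.norm((ha-sh)[:2]))
print('bar yaw rel dock',np.degrees(np.arctan2((be-sh)[0],-(be-sh)[1])-yaw))
print('handle ang',np.degrees(np.arctan2((ha-sh)[1],(ha-sh)[0])-yaw)-135)
print('button',tri(T(460,303),S(380,180)))
print('valve',tri(T(342,438),S(541,72)),z(T(345,435),.24))
for n,th in(('top',60),('side',45)):
    im=cv2.imread(f'pics/{n}0.png').max(2); m=(im<th).astype('uint8')
    box=(250,185,290,228) if n=='top' else (240,190,275,222)
    ys,xs=np.nonzero(m[box[1]:box[3],box[0]:box[2]]); print(n,xs.min()+box[0],xs.max()+box[0],ys.min()+box[1],ys.max()+box[1])
# boot: side outline extremes at low and top
a=z(T(330,531),0.0);b=z(T(273,470),.06);print('boot nearest',a,b)
```

```text
housing [0.743  0.1571 0.085 ] [ 0.7317 -0.1412  0.085 ] [ 0.8194 -0.1462  0.085 ] [0.8279 0.1556 0.085 ] [np.float64(0.08489143298699443), np.float64(0.29854748705958944), np.float64(0.08783724390070996), np.float64(0.3018747000447544)]
yaw -0.0377997178497107
yaw -0.02803841765836324
dock from housing [0.6885 0.0093 0.    ] post exp [0.6399 0.111  0.    ]
stop top edge mid [0.7242 0.0081 0.06  ] [0.6842 0.0094 0.06  ]
post left corners [array([0.6622, 0.1358, 0.045 ]), array([0.6106, 0.1359, 0.045 ])]
shaft [0.638  0.1134 0.069 ] end [0.5657 0.0339 0.069 ] 0.10741546194573219 handle [0.6348 0.1692 0.105 ] 0.05590959519200414
bar yaw rel dock -40.39218019515778
handle ang -39.86486845042948
button (array([ 0.6515, -0.1134,  0.017 ]), np.float64(0.00102033165582312))
valve (array([ 0.5282, -0.0235,  0.2215]), np.float64(0.0005900689536124507)) [ 0.5281 -0.0246  0.24  ]
top 253 282 189 222
side 247 266 196 216
boot nearest [ 0.4886 -0.0244  0.    ] [0.5251 0.0168 0.06  ]
```

Run:
```python
from h import *
b=cv2.imread('pics/side0.png')[250:384,372:512]; a=cv2.imread('pics/top0.png')[270:384,0:140]
g=lambda i:(255*(i/255.)**.5).astype('uint8')
r=lambda i:cv2.resize(g(i),(400,400*i.shape[0]//i.shape[1]),interpolation=cv2.INTER_CUBIC)
a,b=r(a),r(b); h=max(len(a),len(b)); P=lambda i:cv2.copyMakeBorder(i,0,h-len(i),0,0,cv2.BORDER_CONSTANT)
cv2.imwrite('pics/grip.png',np.hstack([P(a),P(b)]))
p=np.array([.132,.585,.219]);y=np.array([.22,.975,0]);x=np.array([-.975,.22,0])
for n in('top','side'):
  for d in(0,.065+.019):
    print(n,d,[proj(n,p+[0,0,d]+v).round() for v in(0*y,.064*y,-.064*y,.0375*x,.094*y,-.094*y)])
```

```text
top 0 [array([ 12., 357.]), array([-10., 349.]), array([ 36., 366.]), array([  9., 372.]), array([-20., 345.]), array([ 47., 369.])]
top 0.084 [array([ -7., 365.]), array([-30., 356.]), array([ 18., 375.]), array([-10., 381.]), array([-41., 351.]), array([ 30., 379.])]
side 0 [array([425., 371.]), array([425., 403.]), array([425., 342.]), array([444., 377.]), array([425., 419.]), array([425., 330.])]
side 0.084 [array([439., 356.]), array([440., 390.]), array([439., 326.]), array([460., 362.]), array([441., 407.]), array([439., 313.])]
```

View pics/grip.png

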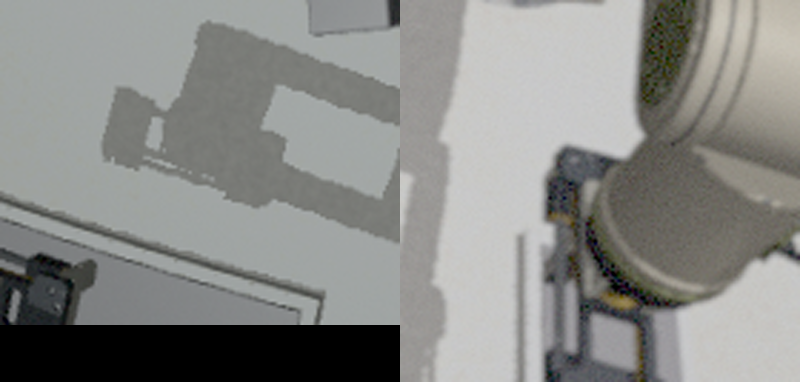

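Call:
carry_out(
  moves=[
    {"yaw":0.1686,"jaw":0.05},
    {"yaw":0.1686},
    {"yaw":0.1686},
    {"yaw":0.1686},
    {"yaw":0.1686},
    {"yaw":0.1686},
    {"yaw":0.1686},
    {"yaw":0.1686},
  ],
  grip_force=8,
)

```text
invalid input at $.moves[0]: expected keys jaw, dx, dy, dz, yaw
```

Call:
carry_out(
  moves=[
    {"dx":-0.038,"dy":0.045},
    {"dx":-0.038,"dy":0.045},
    {"dx":-0.038,"dy":0.045},
    {"dx":-0.038,"dy":0.045},
    {"dx":-0.038,"dy":0.045},
    {"dx":-0.038,"dy":0.045},
    {"dx":-0.038,"dy":0.045},
    {"dx":-0.038,"dy":0.045},
  ],
)

```text
invalid input at $.moves[0]: expected keys jaw, dx, dy, dz, yaw
```

All five keys are needed in every row.

Call:
carry_out(
  moves=[
    {"jaw":0.05,"dx":0,"dy":0,"dz":0,"yaw":0.1686},
    {"jaw":0.05,"dx":0,"dy":0,"dz":0,"yaw":0.1686},
    {"jaw":0.05,"dx":0,"dy":0,"dz":0,"yaw":0.1686},
    {"jaw":0.05,"dx":0,"dy":0,"dz":0,"yaw":0.1686},
    {"jaw":0.05,"dx":0,"dy":0,"dz":0,"yaw":0.1686},
    {"jaw":0.05,"dx":0,"dy":0,"dz":0,"yaw":0.1686},
    {"jaw":0.05,"dx":0,"dy":0,"dz":0,"yaw":0.1686},
    {"jaw":0.05,"dx":0,"dy":0,"dz":0,"yaw":0.1686},
  ],
  grip_force=8,
)

```text
t: 1.1
tool_pos: [0.1318, 0.585, 0.218]
orientation: [2.227, 2.215, -0.002]
force: [-0.3, 1.0, 0.1]
opening: 0.0499
gripper_force: 0.0
```

Call:
carry_out(
  moves=[
    {"jaw":0.05,"dx":-0.038,"dy":0.045,"dz":0,"yaw":0},
    {"jaw":0.05,"dx":-0.038,"dy":0.045,"dz":0,"yaw":0},
    {"jaw":0.05,"dx":-0.038,"dy":0.045,"dz":0,"yaw":0},
    {"jaw":0.05,"dx":-0.038,"dy":0.045,"dz":0,"yaw":0},
    {"jaw":0.05,"dx":-0.038,"dy":0.045,"dz":0,"yaw":0},
    {"jaw":0.05,"dx":-0.038,"dy":0.045,"dz":0,"yaw":0},
    {"jaw":0.05,"dx":-0.038,"dy":0.045,"dz":0,"yaw":0},
    {"jaw":0.05,"dx":-0.038,"dy":0.045,"dz":0,"yaw":0},
  ],
)

```text
t: 2.1
tool_pos: [0.4931, 0.2799, 0.2183]
orientation: [-2.221, -2.221, 0.001]
force: [0.2, 0.7, 0.2]
opening: 0.0502
gripper_force: 0.0
```

Call:
carry_out(
  moves=[
    {"jaw":0.05,"dx":-0.028,"dy":0.0355,"dz":0,"yaw":0},
    {"jaw":0.05,"dx":-0.028,"dy":0.0355,"dz":0,"yaw":0},
    {"jaw":0.05,"dx":-0.028,"dy":0.0355,"dz":0,"yaw":0},
    {"jaw":0.05,"dx":-0.028,"dy":0.0355,"dz":0,"yaw":0},
    {"jaw":0.05,"dx":0,"dy":0,"dz":0.05,"yaw":0},
    {"jaw":0.05,"dx":0,"dy":0,"dz":0.05,"yaw":0},
    {"jaw":0.05,"dx":0,"dy":0,"dz":0.03,"yaw":0},
    {"jaw":0.05,"dx":0,"dy":0,"dz":0.013,"yaw":0},
  ],
)

```text
t: 3.1
tool_pos: [0.632, 0.169, 0.0724]
orientation: [-2.219, -2.22, 0.006]
force: [-0.9, 0.2, -0.2]
opening: 0.0497
gripper_force: 0.0
```

Call:
carry_out(
  moves=[
    {"jaw":0.01,"dx":0,"dy":0,"dz":0,"yaw":0},
    {"jaw":0.01,"dx":0,"dy":0,"dz":0,"yaw":0},
    {"jaw":0.01,"dx":0,"dy":0,"dz":0,"yaw":0},
  ],
)

```text
t: 3.48
tool_pos: [0.6353, 0.1697, 0.0777]
orientation: [2.22, 2.22, 0.004]
force: [-0.1, 0.7, 0.0]
opening: 0.0245
gripper_force: 0.0
```

Call:
carry_out(
  moves=[
    {"jaw":0.01,"dx":0,"dy":0,"dz":0,"yaw":0},
    {"jaw":0.01,"dx":0,"dy":0,"dz":0,"yaw":0},
    {"jaw":0.01,"dx":0,"dy":0,"dz":0,"yaw":0},
  ],
)

```text
t: 3.85
tool_pos: [0.6348, 0.1698, 0.0767]
orientation: [2.221, 2.221, 0.003]
force: [-0.1, 1.2, 5.4]
opening: 0.0159
gripper_force: 8.0
```

Call:
carry_out(
  moves=[
    {"jaw":0.01,"dx":-0.0005,"dy":0.0096,"dz":0,"yaw":0},
    {"jaw":0.01,"dx":-0.0022,"dy":0.0093,"dz":0,"yaw":0},
    {"jaw":0.01,"dx":-0.0038,"dy":0.0088,"dz":0,"yaw":0},
    {"jaw":0.01,"dx":-0.0052,"dy":0.008,"dz":0,"yaw":0},
    {"jaw":0.01,"dx":-0.0065,"dy":0.007,"dz":0,"yaw":0},
    {"jaw":0.01,"dx":-0.0077,"dy":0.0058,"dz":0,"yaw":0},
    {"jaw":0.01,"dx":0,"dy":0,"dz":0,"yaw":0},
  ],
)

```text
t: 4.72
tool_pos: [0.6833, 0.1422, 0.0756]
orientation: [2.222, 2.22, 0.0]
force: [2.0, 0.3, 1.4]
opening: 0.0158
gripper_force: 8.0
```

Run:
```python
from h import *
im=snap('side','s1.png')[150:260,150:290]
g=(255*(im[:,:,::-1]/255.)**.6).astype('uint8')
cv2.imwrite('pics/s1c.png',cv2.resize(g,None,fx=5,fy=5,interpolation=cv2.INTER_CUBIC))
```

```text
(no output)
```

View pics/s1c.png

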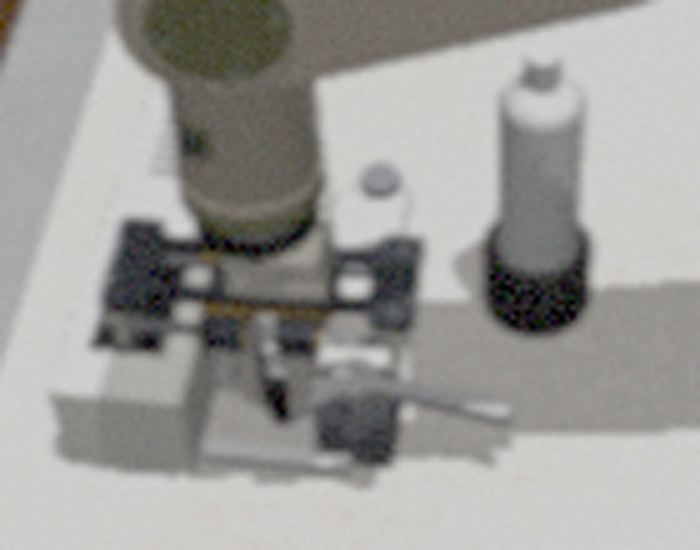

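The bar now points back, with its end at (505,410) beside the bay. The canister hasn't moved. The gripper body overhangs the fingers, so it would hit the canister's upper part if the tool stays upright. I'll release the handle, rise, and see whether reaching past the limit tilts the tool.

Call:
carry_out(
  moves=[
    {"jaw":0.04,"dx":0,"dy":0,"dz":0,"yaw":0},
    {"jaw":0.04,"dx":0,"dy":0,"dz":0,"yaw":0},
    {"jaw":0.04,"dx":0,"dy":0,"dz":0,"yaw":0},
    {"jaw":0.04,"dx":0,"dy":0,"dz":-0.06,"yaw":0},
    {"jaw":0.04,"dx":0,"dy":0,"dz":-0.06,"yaw":0},
    {"jaw":0.04,"dx":0,"dy":0,"dz":-0.06,"yaw":0.1745},
    {"jaw":0.04,"dx":0,"dy":0,"dz":-0.06,"yaw":0.1745},
    {"jaw":0.04,"dx":0,"dy":0,"dz":0,"yaw":0.1745},
  ],
)

```text
t: 5.78
tool_pos: [0.6849, 0.144, 0.3243]
orientation: [2.721, 1.561, 0.018]
force: [1.1, -0.6, -0.1]
opening: 0.04
gripper_force: 0.0
```

Call:
carry_out(
  moves=[
    {"jaw":0.04,"dx":0,"dy":0,"dz":0,"yaw":0.1745},
    {"jaw":0.04,"dx":0,"dy":0,"dz":0,"yaw":0.1745},
    {"jaw":0.04,"dx":0,"dy":0,"dz":0,"yaw":0.1745},
    {"jaw":0.04,"dx":0,"dy":0,"dz":0,"yaw":0.1745},
    {"jaw":0.04,"dx":0,"dy":0,"dz":0,"yaw":0.1745},
    {"jaw":0.04,"dx":0,"dy":0,"dz":0,"yaw":0.1745},
    {"jaw":0.04,"dx":0.04,"dy":0.045,"dz":0,"yaw":0},
    {"jaw":0.04,"dx":0.04,"dy":0.045,"dz":0,"yaw":0},
  ],
)

```text
t: 6.78
tool_pos: [0.7631, 0.0536, 0.3161]
orientation: [3.142, 0.004, 0.001]
force: [0.5, 1.4, 0.2]
opening: 0.0404
gripper_force: 0.0
```

Call:
carry_out(
  moves=[
    {"jaw":0.04,"dx":0.04,"dy":0.045,"dz":0,"yaw":0},
    {"jaw":0.04,"dx":0.06,"dy":0,"dz":0,"yaw":0},
    {"jaw":0.04,"dx":0.06,"dy":0,"dz":0,"yaw":0},
    {"jaw":0.04,"dx":0.06,"dy":0,"dz":0,"yaw":0},
  ],
)

```text
t: 7.28
tool_pos: [0.8829, 0.0076, 0.2739]
orientation: [-3.139, -0.0, -0.083]
force: [-0.2, 0.8, -1.3]
opening: 0.0397
gripper_force: 0.0
```

The tool tilts outward at the limit of its reach, about 3° so far. I'll continue.

Call:
carry_out(
  moves=[
    {"jaw":0.04,"dx":0.05,"dy":0,"dz":-0.03,"yaw":0},
    {"jaw":0.04,"dx":0.05,"dy":0,"dz":-0.03,"yaw":0},
    {"jaw":0.04,"dx":0.05,"dy":0,"dz":-0.03,"yaw":0},
    {"jaw":0.04,"dx":0.05,"dy":0,"dz":-0.03,"yaw":0},
  ],
)

```text
t: 7.78
tool_pos: [0.9168, 0.0066, 0.371]
orientation: [-3.116, -0.001, -0.385]
force: [-0.1, -0.7, 0.7]
opening: 0.0399
gripper_force: 0.0
```

Call:
carry_out(
  moves=[
    {"jaw":0.04,"dx":0.05,"dy":0,"dz":-0.03,"yaw":0},
    {"jaw":0.04,"dx":0.05,"dy":0,"dz":-0.03,"yaw":0},
    {"jaw":0.04,"dx":0,"dy":0,"dz":0,"yaw":0},
  ],
)

```text
t: 8.15
tool_pos: [0.9267, 0.0059, 0.4141]
orientation: [-3.098, -0.001, -0.507]
force: [0.6, 0.4, 0.5]
opening: 0.0399
gripper_force: 0.0
```

```bash
cat >> h.py <<'E'
from scipy.spatial.transform import Rotation as Ro
def go(t,n=None):
    s=read_state(); R=Ro.from_rotvec(s['orientation']).as_matrix(); p=np.array(s['tool_pos'])
    print('pos',p.round(4),'toolz',R[:,2].round(3),'toolx',R[:,0].round(3),'q',np.round(s['q'],2),'F',np.round(s['force'],1))
    for a in np.atleast_2d(t): print('  to',a,'tool delta',(R.T@(a-p)).round(4)); p=a
E
python3 -c "
from h import *
go([[.66,-.03,.37],[.45,-.045,.32],[.45,-.045,.02],[.53,0.009,.02]])"
```

```text
pos [0.9267 0.0059 0.4141] toolz [ 0.318  0.002 -0.948] toolx [0.948 0.    0.318] q [-0.06  0.98  0.02  0.02  1.82  1.52] F [0.6 0.4 0.5]
  to [ 0.66 -0.03  0.37] tool delta [-0.2668  0.0358 -0.0432]
  to [ 0.45  -0.045  0.32 ] tool delta [-0.215   0.0149 -0.0195]
  to [ 0.45  -0.045  0.02 ] tool delta [-0.0955  0.0006  0.2844]
  to [0.53  0.009 0.02 ] tool delta [ 0.0758 -0.0539  0.0256]
```

Call:
carry_out(
  moves=[
    {"jaw":0.04,"dx":0.05,"dy":0,"dz":-0.04,"yaw":0},
    {"jaw":0.04,"dx":0.05,"dy":0,"dz":-0.04,"yaw":0},
    {"jaw":0.04,"dx":0.05,"dy":0,"dz":-0.04,"yaw":0},
  ],
)

```text
t: 8.52
tool_pos: [0.9203, 0.0051, 0.5087]
orientation: [-3.061, -0.001, -0.693]
force: [-0.4, 0.1, 0.0]
opening: 0.0399
gripper_force: 0.0
```

```bash
python3 -c "
from h import *
go([[.66,-.03,.40],[.42,-.04,.32],[.42,-.04,.02],[.53,0.009,.02]])"
```

```text
pos [0.9203 0.0051 0.5087] toolz [ 0.431  0.003 -0.902] toolx [ 0.902 -0.     0.431] q [-0.06  0.88  0.02  0.03  1.8   1.52] F [-0.4  0.1  0. ]
  to [ 0.66 -0.03  0.4 ] tool delta [-0.2817  0.0351 -0.0142]
  to [ 0.42 -0.04  0.32] tool delta [-0.251   0.01   -0.0312]
  to [ 0.42 -0.04  0.02] tool delta [-0.1293  0.0008  0.2707]
  to [0.53  0.009 0.02 ] tool delta [ 0.0993 -0.0489  0.0475]
```

Call:
carry_out(
  moves=[
    {"jaw":0.04,"dx":-0.0563,"dy":0.007,"dz":-0.003,"yaw":0},
    {"jaw":0.04,"dx":-0.0563,"dy":0.007,"dz":-0.003,"yaw":0},
    {"jaw":0.04,"dx":-0.0563,"dy":0.007,"dz":-0.003,"yaw":0},
    {"jaw":0.04,"dx":-0.0563,"dy":0.007,"dz":-0.003,"yaw":0},
    {"jaw":0.04,"dx":-0.0563,"dy":0.007,"dz":-0.003,"yaw":0},
    {"jaw":0.04,"dx":-0.05,"dy":0,"dz":-0.006,"yaw":0},
    {"jaw":0.04,"dx":-0.05,"dy":0,"dz":-0.006,"yaw":0},
    {"jaw":0.04,"dx":-0.05,"dy":0,"dz":-0.006,"yaw":0},
  ],
)

```text
t: 9.52
tool_pos: [0.5956, -0.0224, 0.3936]
orientation: [-3.061, -0.002, -0.696]
force: [-0.6, 0.3, -0.2]
opening: 0.04
gripper_force: 0.0
```

Call:
carry_out(
  moves=[
    {"jaw":0.04,"dx":-0.04,"dy":0,"dz":-0.006,"yaw":0},
    {"jaw":0.04,"dx":-0.035,"dy":0,"dz":-0.006,"yaw":0},
    {"jaw":0.04,"dx":0,"dy":0,"dz":0,"yaw":0},
  ],
)

```text
t: 9.9
tool_pos: [0.5228, -0.0225, 0.3723]
orientation: [-3.062, -0.002, -0.696]
force: [1.3, 0.3, 0.2]
opening: 0.0401
gripper_force: 0.0
```

```bash
python3 -c "
from h import *
go([[.445,-.0245,.15],[.445,-.0245,.02],[.475,-.0245,.02],[.60,0.009,.02]])"
```

```text
pos [ 0.5228 -0.0225  0.3723] toolz [ 0.432  0.002 -0.902] toolx [0.902 0.001 0.432] q [-0.21 -0.55  1.87  0.09  1.39  1.37] F [1.3 0.3 0.2]
  to [ 0.445  -0.0245  0.15  ] tool delta [-0.1662  0.0023  0.1668]
  to [ 0.445  -0.0245  0.02  ] tool delta [-0.0562  0.0002  0.1172]
  to [ 0.475  -0.0245  0.02  ] tool delta [0.0271 0.     0.013 ]
  to [0.6   0.009 0.02 ] tool delta [ 0.1127 -0.0333  0.0541]
```

Call:
carry_out(
  moves=[
    {"jaw":0.04,"dx":-0.045,"dy":0,"dz":0,"yaw":0},
    {"jaw":0.04,"dx":-0.04,"dy":0,"dz":0,"yaw":0},
    {"jaw":0.04,"dx":0,"dy":0,"dz":0,"yaw":0},
  ],
)

```text
t: 10.28
tool_pos: [0.4464, -0.0226, 0.3342]
orientation: [-3.062, -0.001, -0.692]
force: [0.7, -0.2, 0.2]
opening: 0.0396
gripper_force: 0.0
```

```bash
python3 -c "
from h import *
go([[.445,-.0245,.15],[.445,-.0245,.02],[.475,-.0245,.02],[.60,0.009,.02]])"
```

```text
pos [ 0.4464 -0.0226  0.3342] toolz [ 0.43   0.002 -0.903] toolx [0.903 0.    0.43 ] q [-0.26 -0.81  2.08  0.12  1.44  1.32] F [ 0.7 -0.2  0.2]
  to [ 0.445  -0.0245  0.15  ] tool delta [-0.0805  0.0023  0.1657]
  to [ 0.445  -0.0245  0.02  ] tool delta [-0.0559  0.0002  0.1174]
  to [ 0.475  -0.0245  0.02  ] tool delta [0.0271 0.     0.0129]
  to [0.6   0.009 0.02 ] tool delta [ 0.1129 -0.0334  0.0538]
```

Call:
carry_out(
  moves=[
    {"jaw":0.04,"dx":-0.0201,"dy":0.0005,"dz":0.0414,"yaw":0},
    {"jaw":0.04,"dx":-0.0201,"dy":0.0005,"dz":0.0414,"yaw":0},
    {"jaw":0.04,"dx":-0.0201,"dy":0.0005,"dz":0.0414,"yaw":0},
    {"jaw":0.04,"dx":-0.0201,"dy":0.0005,"dz":0.0414,"yaw":0},
    {"jaw":0.04,"dx":-0.014,"dy":0,"dz":0.029,"yaw":0},
    {"jaw":0.04,"dx":-0.014,"dy":0,"dz":0.029,"yaw":0},
    {"jaw":0.04,"dx":-0.014,"dy":0,"dz":0.029,"yaw":0},
    {"jaw":0.04,"dx":0,"dy":0,"dz":0,"yaw":0},
  ],
)

```text
t: 11.28
tool_pos: [0.4539, -0.0243, 0.0542]
orientation: [-3.065, -0.002, -0.665]
force: [0.2, 0.2, -0.3]
opening: 0.0395
gripper_force: 0.0
```

```bash
python3 -c "
from h import *
go([[.445,-.0245,.02],[.485,-.0245,.02],[.613,0.0105,.02],[.643,.0103,.02]])"
```

```text
pos [ 0.4539 -0.0243  0.0542] toolz [ 0.414  0.005 -0.91 ] toolx [0.91  0.    0.414] q [-0.26 -0.63  2.49  0.15  0.87  1.24] F [ 0.2  0.2 -0.3]
  to [ 0.445  -0.0245  0.02  ] tool delta [-0.0222  0.0004  0.0274]
  to [ 0.485  -0.0245  0.02  ] tool delta [0.0364 0.0001 0.0166]
  to [0.613  0.0105 0.02  ] tool delta [ 0.1165 -0.0347  0.0532]
  to [0.643  0.0103 0.02  ] tool delta [0.0273 0.0003 0.0124]
```

Call:
carry_out(
  moves=[
    {"jaw":0.04,"dx":-0.0034,"dy":0,"dz":0.0172,"yaw":0},
    {"jaw":0.04,"dx":-0.0034,"dy":0,"dz":0.0172,"yaw":0},
    {"jaw":0.04,"dx":0,"dy":0,"dz":0,"yaw":0},
  ],
)

```text
t: 11.65
tool_pos: [0.4631, -0.0245, 0.0223]
orientation: [-3.065, -0.002, -0.671]
force: [-0.2, 0.5, -0.3]
opening: 0.0401
gripper_force: 0.0
```

Run:
```python
from h import *
go([[.485,-.0245,.02],[.613,0.0105,.02],[.643,.0103,.02]])
im=snap('side','s2.png')[150:260,150:290]
g=(255*(im[:,:,::-1]/255.)**.6).astype('uint8')
cv2.imwrite('pics/s2c.png',cv2.resize(g,None,fx=5,fy=5,interpolation=cv2.INTER_CUBIC))
```

```text
pos [ 0.4631 -0.0245  0.0223] toolz [ 0.418  0.004 -0.909] toolx [0.909 0.001 0.418] q [-0.25 -0.52  2.49  0.16  0.76  1.22] F [-0.2  0.5 -0.3]
  to [ 0.485  -0.0245  0.02  ] tool delta [0.019  0.0001 0.0113]
  to [0.613  0.0105 0.02  ] tool delta [ 0.1163 -0.0347  0.0536]
  to [0.643  0.0103 0.02  ] tool delta [0.0273 0.0003 0.0125]
```

View pics/s2c.png

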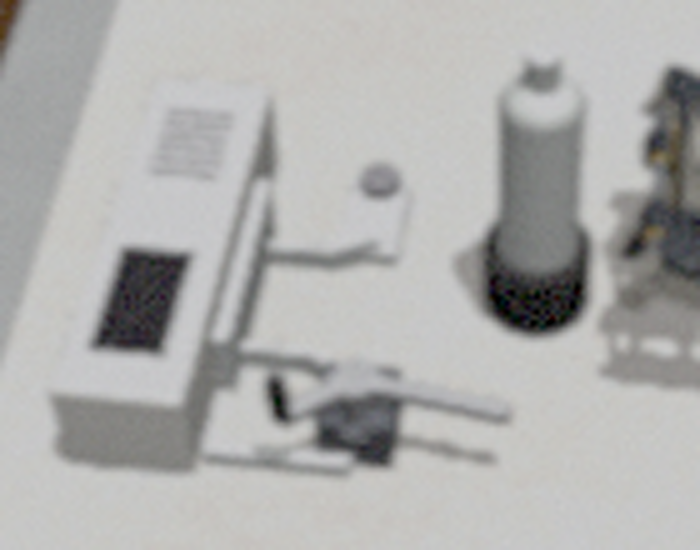

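The bar is clear, ending at (505,410), and the tilted gripper stands behind the boot with its body well back. I'll start pushing.

Call:
carry_out(
  moves=[
    {"jaw":0.04,"dx":0.0073,"dy":0,"dz":0.0034,"yaw":0},
    {"jaw":0.04,"dx":0.0073,"dy":0,"dz":0.0034,"yaw":0},
    {"jaw":0.04,"dx":0.0073,"dy":0,"dz":0.0034,"yaw":0},
    {"jaw":0.04,"dx":0.0073,"dy":-0.0022,"dz":0.0034,"yaw":0},
    {"jaw":0.04,"dx":0.0073,"dy":-0.0022,"dz":0.0034,"yaw":0},
    {"jaw":0.04,"dx":0.0073,"dy":-0.0022,"dz":0.0034,"yaw":0},
    {"jaw":0.04,"dx":0.0073,"dy":-0.0022,"dz":0.0034,"yaw":0},
    {"jaw":0.04,"dx":0,"dy":0,"dz":0,"yaw":0},
  ],
)

```text
t: 12.7
tool_pos: [0.5189, -0.0154, 0.0207]
orientation: [-3.065, -0.003, -0.669]
force: [-0.3, -0.6, -0.6]
opening: 0.0402
gripper_force: 0.5
```

Run:
```python
from h import *
go([[.613,0.0105,.02],[.643,.0103,.02]])
im=snap('side','s3.png')
for f in('s0','s3'):
    i=cv2.imread('pics/side0.png' if f=='s0' else 'pics/s3.png').max(2); m=(i<45).astype('uint8'); 
    k,l,st,c=cv2.connectedComponentsWithStats(m[190:225,215:272]); print(f,[(st[j]+[215,190,0,0,0]).tolist() for j in range(1,k) if st[j,4]>30])
```

```text
pos [ 0.5189 -0.0154  0.0207] toolz [ 0.417  0.004 -0.909] toolx [0.909 0.001 0.417] q [-0.19 -0.29  2.34  0.13  0.68  1.29] F [-0.3 -0.6 -0.6]
  to [0.613  0.0105 0.02  ] tool delta [ 0.0853 -0.0257  0.0399]
  to [0.643  0.0103 0.02  ] tool delta [0.0273 0.0003 0.0125]
s0 [[247, 196, 20, 21, 253]]
s3 [[237, 191, 35, 26, 375]]
```

The boot's left edge moved from column 247 to 237, upright and following the push. I'll keep going.

Call:
carry_out(
  moves=[
    {"jaw":0.04,"dx":0.0107,"dy":-0.0032,"dz":0.005,"yaw":0},
    {"jaw":0.04,"dx":0.0107,"dy":-0.0032,"dz":0.005,"yaw":0},
    {"jaw":0.04,"dx":0.0107,"dy":-0.0032,"dz":0.005,"yaw":0},
    {"jaw":0.04,"dx":0.0107,"dy":-0.0032,"dz":0.005,"yaw":0},
    {"jaw":0.04,"dx":0.0107,"dy":-0.0032,"dz":0.005,"yaw":0},
    {"jaw":0.04,"dx":0.0107,"dy":-0.0032,"dz":0.005,"yaw":0},
    {"jaw":0.04,"dx":0.0107,"dy":-0.0032,"dz":0.005,"yaw":0},
    {"jaw":0.04,"dx":0,"dy":0,"dz":0,"yaw":0},
  ],
)

```text
t: 13.75
tool_pos: [0.6012, 0.0073, 0.0201]
orientation: [-3.065, -0.002, -0.669]
force: [0.2, 0.3, -0.4]
opening: 0.0399
gripper_force: 0.1
```

Run:
```python
from h import *
go([[.613,0.0105,.02],[.643,.0103,.02]])
im=snap('top','t2.png')[90:230,185:325]
g=(255*(im[:,:,::-1]/255.)**.6).astype('uint8')
cv2.imwrite('pics/t2c.png',cv2.resize(g,None,fx=4,fy=4,interpolation=cv2.INTER_CUBIC))
```

```text
pos [0.6012 0.0073 0.0201] toolz [ 0.417  0.004 -0.909] toolx [0.909 0.001 0.417] q [-0.1  -0.03  2.11  0.08  0.64  1.41] F [ 0.2  0.3 -0.4]
  to [0.613  0.0105 0.02  ] tool delta [ 0.0107 -0.0032  0.005 ]
  to [0.643  0.0103 0.02  ] tool delta [0.0273 0.0003 0.0125]
```

View pics/t2c.png

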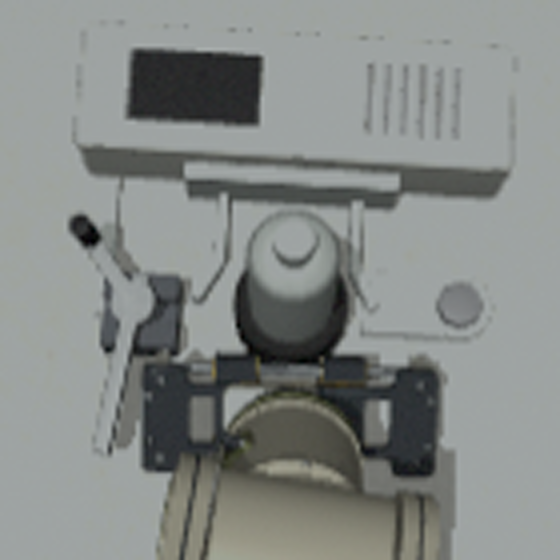

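The canister stands upright at (293,290), centred on the bay mouth. I'll push it straight in and watch the force.

Call:
carry_out(
  moves=[
    {"jaw":0.04,"dx":0.0073,"dy":0,"dz":0.0034,"yaw":0},
    {"jaw":0.04,"dx":0.0073,"dy":0,"dz":0.0034,"yaw":0},
    {"jaw":0.04,"dx":0.0073,"dy":0.0003,"dz":0.0034,"yaw":0},
    {"jaw":0.04,"dx":0.0073,"dy":0.0003,"dz":0.0034,"yaw":0},
    {"jaw":0.04,"dx":0.0036,"dy":0.0002,"dz":0.0017,"yaw":0},
  ],
)

```text
t: 14.42
tool_pos: [0.6363, 0.0066, 0.0193]
orientation: [-3.066, -0.002, -0.666]
force: [-9.5, 0.5, 5.8]
opening: 0.0399
gripper_force: 4.3
```

Call:
carry_out(
  moves=[
    {"jaw":0.04,"dx":0.0027,"dy":0,"dz":0.0013,"yaw":0},
    {"jaw":0.04,"dx":0.0027,"dy":0,"dz":0.0013,"yaw":0},
  ],
)

```text
t: 14.68
tool_pos: [0.642, 0.0066, 0.0192]
orientation: [-3.066, -0.002, -0.666]
force: [-8.5, -0.2, 5.4]
opening: 0.0405
gripper_force: 4.1
```

Call:
carry_out(
  moves=[
    {"jaw":0.04,"dx":0.0018,"dy":0,"dz":0.0008,"yaw":0},
    {"jaw":0.04,"dx":0,"dy":0,"dz":0,"yaw":0},
  ],
)

```text
t: 14.92
tool_pos: [0.6441, 0.0065, 0.0193]
orientation: [-3.066, -0.002, -0.667]
force: [-6.0, -0.4, 2.9]
opening: 0.0398
gripper_force: 3.0
```

Run:
```python
from h import *
im=snap('side','s4.png')[150:240,160:260]
g=(255*(im[:,:,::-1]/255.)**.6).astype('uint8')
cv2.imwrite('pics/s4c.png',cv2.resize(g,None,fx=6,fy=6,interpolation=cv2.INTER_CUBIC))
go([.65,.006,.02])
```

```text
pos [0.6441 0.0066 0.0193] toolz [ 0.415  0.005 -0.91 ] toolx [0.91  0.    0.415] q [-0.1   0.08  1.99  0.07  0.64  1.42] F [-5.4  0.5  2.4]
  to [0.65  0.006 0.02 ] tool delta [0.0056 0.0006 0.0018]
```

View pics/s4c.png

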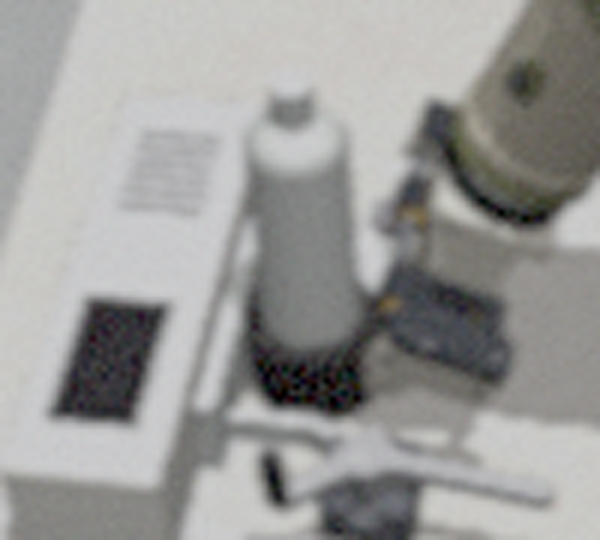

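The canister is upright in the bay, with its valve at (291,95) in the crop and the boot next to the stop. I'll press on gently to confirm it is seated.

Call:
carry_out(
  moves=[
    {"jaw":0.04,"dx":0.0027,"dy":0,"dz":0.0013,"yaw":0},
    {"jaw":0.04,"dx":0,"dy":0,"dz":0,"yaw":0},
  ],
)

```text
t: 15.22
tool_pos: [0.6458, 0.0067, 0.0186]
orientation: [-3.066, -0.002, -0.662]
force: [-17.3, -0.2, 11.8]
opening: 0.0404
gripper_force: 9.2
```

The force rose to 17 N and the tool stopped advancing, so the canister is against the stop. I'll back off straight, rise, and go to the handle.

Call:
carry_out(
  moves=[
    {"jaw":0.04,"dx":-0.0091,"dy":0,"dz":-0.0042,"yaw":0},
    {"jaw":0.04,"dx":-0.0364,"dy":0,"dz":-0.0166,"yaw":0},
    {"jaw":0.04,"dx":-0.0364,"dy":0,"dz":-0.0166,"yaw":0},
    {"jaw":0.04,"dx":0.0187,"dy":0,"dz":-0.041,"yaw":0},
    {"jaw":0.04,"dx":0.0187,"dy":-0.036,"dz":-0.041,"yaw":0},
    {"jaw":0.04,"dx":0.0187,"dy":-0.036,"dz":-0.041,"yaw":0},
    {"jaw":0.04,"dx":0.0187,"dy":-0.036,"dz":-0.041,"yaw":0},
    {"jaw":0.04,"dx":0,"dy":-0.03,"dz":0,"yaw":0},
  ],
)

```text
t: 16.23
tool_pos: [0.5601, 0.1456, 0.2072]
orientation: [-3.059, -0.002, -0.684]
force: [1.2, -0.2, -0.4]
opening: 0.0398
gripper_force: 0.0
```

Run:
```python
from h import *
import numpy as np
i=snap('top','t3.png'); s=snap('side','s5.png')
go([[.685,.142,.2],[.685,.142,.08],[.645,.167,.08]])
def dark(im,x0,y0,x1,y1,th):
    m=(im[y0:y1,x0:x1].max(2)<th); ys,xs=np.nonzero(m); print(xs.min()+x0,xs.max()+x0,ys.min()+y0,ys.max()+y0,m.sum(),xs.mean()+x0,ys.mean()+y0)
dark(i,200,140,212,152,45)
a=cv2.resize((255*(i[90:230,185:325,::-1]/255.)**.6).astype('uint8'),None,fx=2.8,fy=2.8,interpolation=cv2.INTER_CUBIC)
b=cv2.resize((255*(s[150:250,160:260,::-1]/255.)**.6).astype('uint8'),(392,392),interpolation=cv2.INTER_CUBIC)
cv2.imwrite('pics/m3.png',np.hstack([a,b]))
```

```text
pos [0.5578 0.1463 0.2022] toolz [ 0.42   0.007 -0.908] toolx [0.908 0.003 0.42 ] q [ 0.22 -0.34  2.02 -0.1   1.04  1.82] F [ 0.2 -0.8 -0.5]
  to [0.685 0.142 0.2  ] tool delta [0.1146 0.005  0.0553]
  to [0.685 0.142 0.08 ] tool delta [-0.0504  0.0006  0.1089]
  to [0.645 0.167 0.08 ] tool delta [-0.0362 -0.0252 -0.0166]
203 209 144 151 41 205.9268292682927 147.41463414634146
```

View pics/m3.png

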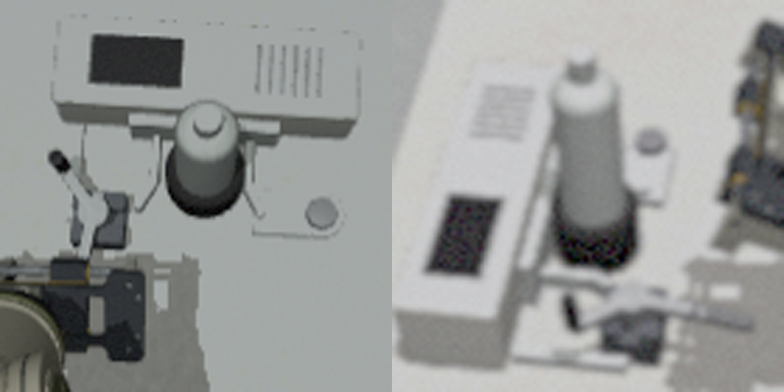

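The canister stands home between the rails: in the left half its boot's lower edge is at (205,217) and the handle top is at (57,158). That was my tenth picture, so from here I'll use numbers only.

Run:
```python
from h import *
i=cv2.imread('pics/t3.png').max(2)
print(i[155:176,258])
print('boot near z0', onz('top',257.9,167.2,0),'handle top',onz('top',205,146,.105), 'blob ctr',onz('top',205.9,147.4,.095))
print('expected px of home boot near edge', proj('top',[.644,.0095,0]), proj('top',[.639,.0095,0]))
```

```text
[ 39  38  38  38  32  20  12  12   9   4   0   4  18  99 129 129 128 129
 128 129 129]
boot near z0 [0.64701382 0.00533981 0.        ] handle top [0.68036479 0.14764838 0.105     ] blob ctr [0.67902419 0.14629704 0.095     ]
expected px of home boot near edge [256.43333456 168.19147985] [256.39316197 169.89636543]
```

Call:
carry_out(
  moves=[
    {"jaw":0.04,"dx":0.0382,"dy":0.0006,"dz":0.0184,"yaw":0},
    {"jaw":0.04,"dx":0.0382,"dy":0.0006,"dz":0.0184,"yaw":0},
    {"jaw":0.04,"dx":0.0382,"dy":0.0006,"dz":0.0184,"yaw":0},
    {"jaw":0.04,"dx":-0.0126,"dy":0,"dz":0.0272,"yaw":0},
    {"jaw":0.04,"dx":-0.0126,"dy":0,"dz":0.0272,"yaw":0},
    {"jaw":0.04,"dx":-0.0126,"dy":0,"dz":0.0272,"yaw":0},
    {"jaw":0.04,"dx":0,"dy":0,"dz":0,"yaw":0},
  ],
)

```text
t: 17.2
tool_pos: [0.6812, 0.1408, 0.1033]
orientation: [-3.069, -0.002, -0.658]
force: [-0.5, 1.0, -0.6]
opening: 0.04
gripper_force: 0.0
```

```bash
python3 -c "
from h import *
go([.685,.1445,.08])"
```

```text
pos [0.6812 0.1408 0.1033] toolz [ 0.41   0.003 -0.912] toolx [0.912 0.    0.41 ] q [ 0.17  0.1   1.8  -0.09  0.82  1.78] F [-0.5  1.  -0.6]
  to [0.685  0.1445 0.08  ] tool delta [-0.0061 -0.0036  0.0228]
```

Call:
carry_out(
  moves=[
    {"jaw":0.04,"dx":-0.003,"dy":-0.0036,"dz":0.0114,"yaw":0},
    {"jaw":0.04,"dx":-0.003,"dy":0,"dz":0.0114,"yaw":0},
    {"jaw":0.01,"dx":0,"dy":0,"dz":0,"yaw":0},
    {"jaw":0.01,"dx":0,"dy":0,"dz":0,"yaw":0},
    {"jaw":0.01,"dx":0,"dy":0,"dz":0,"yaw":0},
    {"jaw":0.01,"dx":0,"dy":0,"dz":0,"yaw":0},
    {"jaw":0.01,"dx":0,"dy":0,"dz":0,"yaw":0},
  ],
)

```text
t: 18.08
tool_pos: [0.689, 0.1462, 0.0859]
orientation: [-3.065, -0.002, -0.672]
force: [0.3, 0.4, 2.5]
opening: 0.0159
gripper_force: 8.0
```

Call:
carry_out(
  moves=[
    {"jaw":0.01,"dx":-0.0059,"dy":-0.007,"dz":-0.0027,"yaw":0},
    {"jaw":0.01,"dx":-0.007,"dy":-0.0057,"dz":-0.0032,"yaw":0},
    {"jaw":0.01,"dx":-0.0077,"dy":-0.0044,"dz":-0.0035,"yaw":0},
    {"jaw":0.01,"dx":-0.0084,"dy":-0.0028,"dz":-0.0038,"yaw":0},
    {"jaw":0.01,"dx":-0.0086,"dy":-0.0012,"dz":-0.0039,"yaw":0},
    {"jaw":0.01,"dx":-0.0087,"dy":0.0005,"dz":-0.004,"yaw":0},
    {"jaw":0.01,"dx":-0.0085,"dy":0.0022,"dz":-0.0039,"yaw":0},
    {"jaw":0.01,"dx":0,"dy":0,"dz":0,"yaw":0},
  ],
)

```text
t: 19.08
tool_pos: [0.6282, 0.1667, 0.0868]
orientation: [-3.061, -0.004, -0.674]
force: [-0.4, 7.4, 7.7]
opening: 0.0155
gripper_force: 7.9
```

```bash
python3 -c "
from h import *
go([.685-.0603,.1645,.08])"
```

```text
pos [0.6282 0.1667 0.0868] toolz [ 0.42   0.007 -0.908] toolx [0.908 0.001 0.42 ] q [ 0.23  0.    1.94 -0.13  0.78  1.87] F [-0.4  7.4  7.7]
  to [0.6247 0.1645 0.08  ] tool delta [-0.006   0.0023  0.0047]
```

Call:
carry_out(
  moves=[
    {"jaw":0.01,"dx":-0.008,"dy":0.0034,"dz":-0.0037,"yaw":0},
    {"jaw":0.01,"dx":-0.0074,"dy":0.0048,"dz":-0.0034,"yaw":0},
    {"jaw":0.01,"dx":0,"dy":0,"dz":0,"yaw":0},
  ],
)

```text
t: 19.45
tool_pos: [0.6122, 0.1601, 0.0882]
orientation: [-3.058, -0.004, -0.677]
force: [-2.1, 16.3, 13.1]
opening: 0.0173
gripper_force: 8.1
```

Run:
```python
from h import *
np.set_printoptions(linewidth=200)
go([.6,.153,.08]); 
s=snap('side','s6.png'); t=snap('top','t6.png')
s0=cv2.imread('pics/s5.png')[:,:,::-1].astype(int); t0=cv2.imread('pics/t3.png')[:,:,::-1].astype(int)
C=np.array([.638,.1127,.0685]); 
for a in(-12,-6,0,6):
    r=np.radians(a-1.9); d=np.array([np.sin(r),-np.cos(r),0]); print(a,[proj(n,C+.105*d).round(1) for n in('side','top')],[proj(n,C+.05*d).round(1) for n in('side','top')])
print('side rows 196-232 cols 200-245');print(s[196:232,200:245:1].mean(2).astype(int)//10)
```

```text
pos [0.6122 0.1601 0.0882] toolz [ 0.422  0.01  -0.907] toolx [0.907 0.    0.422] q [ 0.23 -0.05  1.99 -0.12  0.78  1.86] F [-2.1 16.3 13.1]
  to [0.6   0.153 0.08 ] tool delta [-0.0145  0.0071  0.0022]
-12 [array([231.7, 201.7]), array([255.9, 174.7])] [array([226. , 213.3]), array([236.3, 169.4])]
-6 [array([228.6, 201. ]), array([256.7, 170.8])] [array([224.5, 212.9]), array([236.8, 167.6])]
0 [array([225.5, 200.6]), array([257.2, 166.8])] [array([223. , 212.7]), array([237. , 165.7])]
6 [array([222.4, 200.5]), array([257.2, 162.9])] [array([221.5, 212.6]), array([237. , 163.8])]
side rows 196-232 cols 200-245
[[11  8  6 ...  3  4  5]
 [10  7  5 ...  2  3  5]
 [ 9  6  4 ...  2  3  4]
 ...
 [17 17 17 ...  3  3  3]
 [17 17 17 ...  3  3  3]
 [17 17 17 ...  3  3  3]]
```

Run:
```python
from h import *
import sys
np.set_printoptions(linewidth=250,threshold=100000)
t=cv2.imread('pics/t6.png').mean(2)
print(t[158:186,226:266:2].astype(int))
```

```text
[[ 88  89 122 124 124 125 108  80 125 105   4  11  12  26  38  37  34  33  30  17]
 [ 42  45  87  97 126 125  70 115 125 120   2  10  11  14  25  31  31  28  21  14]
 [ 42  43  41  72 124 123  45 125 124 123   3   7  12  13  11  21  19  15  14  12]
 [ 43  43  26  72 125 107  81 125 123 125  38   0   8  11  13  12  12  13  13   9]
 [ 43  43  21  81 125  70 114 125 124 123  97   2   3   7  11  10  12  10  10   6]
 [ 43  42  21  93 124  46 122 125 125 124 123  18   2   3   7   7   9   9   5   6]
 [ 28  33  21  98  88  55 124 125 125 123 124  91   1   1   2   3   5   5   0   2]
 [ 14  24  27 114  54 104 124 125 124 124 124 123  37   0   3   2   2   3   2  10]
 [ 18  37  36 124 103 125 125 125 124 125 124 125  98  15   4   2   2   0   4  48]
 [ 81  32  41 125 124 124 123 125 124 125 124 125 123  94  64  18  18  40  94 104]
 [117  45  48 126 124 125 123 124 124 125 125 125 125 122 111  97  96 102 125 125]
 [122  56  46  94  96 124 124  96 125 125 125 124 123 124 125 125 125 125 125 124]
 [123  55  44  61  68 124 125  70  97 124 125 124 125 125 124 125 124 124 125 125]
 [ 76  37  37  56  69
[... 524 characters left out ...]
94 125 125 126 125 124 125 124 125]
 [ 19  16  18  20  66  54  48  68  72 122  99  56  99 126 125 124 125 124 125 125]
 [ 18  19  22  20 105  67  56  49  74 124 121  91  61  95 125 125 124 125 125 124]
 [ 17  19  28  23 121  68  69  57  54 125 125 120  90  71  98 125 125 125 125 124]
 [ 20  20  22  21 121  69  70  71  55  90 125 125 119  94  74 124 125 126 124 125]
 [ 20  19  17  23 119  70  70  70  68  65  94 126 124 118  77  96 125 126 125 125]
 [ 18  19  18  23 120  71  70  69  71  71  82  97 125 124  60  75 125 125 125 125]
 [ 18  18  19  24 121  73  70  69  70  70 112  86 101 124  51 109 125 125 125 125]
 [ 18  18  17  24 121  73  71  69  70  69 125 112  87 113  66 125 125 126 125 125]]
```

Run:
```python
from h import *
np.set_printoptions(linewidth=250,threshold=100000)
t=cv2.imread('pics/t6.png').mean(2)
print(t[176:194,236:260].astype(int))
C=np.array([.638,.1127,.069])
for a in(-45,-40,-35,-30,-25,-20,-15):
    r=np.radians(a-1.9); d=np.array([np.sin(r),-np.cos(r),0]); h=np.radians(a-1.9+135); print(a,proj('top',C+.105*d).round(1),proj('top',C+.08*d).round(1),'handle',C[:2]+.055*np.array([np.cos(h),np.sin(h)]))
```

```text
[[ 64  65  64  65  63  61  63  78  65  72  72  98 125 125 125 125 125 125 125 125 124 124 124 125]
 [ 44  52  65  66  64  65  70 110  98  61  64  70  94  98 125 125 125 125 126 125 125 124 124 125]
 [ 54  47  48  56  68  66  72 125 122 102  99  69  56  72  99 124 126 124 125 125 124 125 125 125]
 [ 67  63  56  51  49  61  74 125 124 125 121 106  91  65  61  94  95  98 125 125 125 125 124 125]
 [ 68  69  69  64  57  46  54 122 125 126 125 124 120 102  90  61  71  75  98 124 125 125 125 125]
 [ 69  69  70  70  71  59  55  77  90 125 125 125 125 124 119 101  94  63  74  99 124 126 125 124]
 [ 70  69  70  70  70  71  68  59  65  78  94 125 126 126 124 123 118  98  77  73  96  98 125 125]
 [ 71  71  70  70  69  70  71  71  71  60  82  83  97 125 125 124 124 119  60  70  75 109 125 126]
 [ 73  73  70  71  69  69  70  71  70  76 112  99  86  83 101 125 124 111  51  74 109 125 125 126]
 [ 73  72  71  70  69  70  70  69  69  78 125 125 112 100  87  88 113  86  66  78 125 125 125 124]
 [ 72  73  70  69  69  71  70  69  68  76 125 124 126 124 112 102 101 107 108 110 125 125 126 125]
 [ 71  70  
[... 423 characters left out ...]
109 125 124 125 125 125 125 125 126 125 125 125 124 125 125]
 [ 65  68  66  67  69  70  70  71  75 125 125 125 125 124 124 125 124 125 125 125 125 125 125 125]
 [ 66  67  68  68  68  70  71  73  77 124 124 126 125 125 125 126 125 125 125 126 125 125 125 125]]
-45 [244.2 193.2] [238.1 186.3] handle [0.63982353 0.16766976]
-40 [246.7 190.8] [239.9 184.6] handle [0.63502567 0.16761952]
-35 [248.9 188.3] [241.6 182.6] handle [0.63025043 0.1671513 ]
-30 [250.9 185.6] [243.2 180.6] handle [0.62553418 0.16626868]
-25 [252.6 182.7] [244.5 178.4] handle [0.6209128  0.16497837]
-20 [254.1 179.7] [245.6 176.1] handle [0.61642146 0.16329018]
-15 [255.3 176.6] [246.5 173.7] handle [0.61209435 0.16121698]
```

The handle has slipped to the front edge of the pads, with the bar at about -26°. I'll let go and push the handle from its +x side with the fingers shut instead.

Call:
carry_out(
  moves=[
    {"jaw":0.05,"dx":0,"dy":0,"dz":0,"yaw":0},
    {"jaw":0.05,"dx":0,"dy":0,"dz":0,"yaw":0},
    {"jaw":0.05,"dx":0.021,"dy":0,"dz":-0.0455,"yaw":0},
    {"jaw":0,"dx":0.05,"dy":0,"dz":0.023,"yaw":0},
    {"jaw":0,"dx":0,"dy":0,"dz":0,"yaw":0},
    {"jaw":0,"dx":0,"dy":0,"dz":0,"yaw":0},
    {"jaw":0,"dx":0,"dy":0,"dz":0,"yaw":0},
    {"jaw":0,"dx":0,"dy":0,"dz":0,"yaw":0},
  ],
)

```text
t: 20.55
tool_pos: [0.6656, 0.1561, 0.1349]
orientation: [-3.065, -0.003, -0.669]
force: [-0.3, 0.5, -0.6]
opening: 0.0023
gripper_force: 0.0
```

Run:
```python
from h import *
go([[.665,.158,.14],[.665,.158,.083]])
t=snap('top','t7.png').mean(2)
np.set_printoptions(linewidth=250,threshold=100000)
print(t[172:192,240:260].astype(int))
```

```text
pos [0.6656 0.1561 0.1349] toolz [ 0.417  0.004 -0.909] toolx [0.909 0.001 0.417] q [ 0.2   0.03  1.81 -0.1   0.88  1.82] F [-0.3  0.5 -0.6]
  to [0.665 0.158 0.14 ] tool delta [ 0.0016 -0.0019 -0.0049]
  to [0.665 0.158 0.083] tool delta [-0.0238  0.0002  0.0518]
[[ 70  69  70  73  73  75  74  73  78 127 128 128 127 128 127 127 127 127 127 127]
 [ 69  69  70  71  72  74  71  71  80 127 127 127 126 126 127 127 128 128 128 127]
 [ 62  65  70  70  69  72  71  69  73  99 127 128 127 127 127 127 127 126 127 128]
 [ 62  63  62  61  69  72  70  69  70  79 127 127 127 127 128 127 127 127 128 126]
 [ 65  64  61  61  60  66  70  69  70  79 128 127 127 127 128 127 127 126 126 126]
 [ 66  66  65  64  60  64  61  65  69  73 100 127 127 128 128 127 127 127 127 127]
 [ 63  67  66  66  65  64  65 102  72  60  74 100 127 127 128 128 127 127 126 126]
 [ 46  48  65  67  65  66  73 124 109  98  73  63  97  97 101 127 127 128 126 127]
 [ 60  55  46  50  65  69  74 127 127 125 108  97  72  62  75 100 127 128 126 126]
 [ 72  69  56  54  46  49  74 127 127 127 126 125 108  96  67  76 102 127 127 128]
 [ 72  72  70  69  60  58  52  89 128 127 126 127 126 119  57  72  80 127 127 128]
 [ 70  72  72  72  73  72  61  64  83  94 126 126 124  92  66  72  80 127 128 127]
 [ 71  71  73  72  72  72  74  74  64  69  83  95 122  64  73  76 111 127 127 127]
 [ 71  71  71  72  71  72  74  73  74  71  61  60  96 106 109 111 127 128 128 127]
 [ 70  72  72  70  70  70  72  72  72  72  72  74 110 128 126 127 127 127 128 127]
 [ 71  71  70  68  69  69  71  71  72  71  72  80 127 127 127 127 127 127 128 128]
 [ 71  70  69  68  69  71  73  71  71  71  72  79 126 128 127 126 128 128 127 127]
 [ 70  69  70  69  71  72  75  72  71  71  71  78 128 127 127 127 126 127 126 128]
 [ 71  72  72  72  73  73  74  72  70  71  71  75 100 127 127 126 128 128 128 126]
 [ 70  72  74  74  71  72  72  71  70  69  72  73  79 127 126 127 127 127 127 127]]
```

Call:
carry_out(
  moves=[
    {"jaw":0,"dx":-0.0119,"dy":-0.001,"dz":0.0259,"yaw":0},
    {"jaw":0,"dx":-0.0119,"dy":-0.001,"dz":0.0259,"yaw":0},
    {"jaw":0,"dx":0,"dy":0,"dz":0,"yaw":0},
    {"jaw":0,"dx":-0.0091,"dy":0,"dz":-0.0042,"yaw":0},
    {"jaw":0,"dx":-0.0091,"dy":0,"dz":-0.0042,"yaw":0},
    {"jaw":0,"dx":-0.0055,"dy":0,"dz":-0.0025,"yaw":0},
    {"jaw":0,"dx":-0.0055,"dy":0,"dz":-0.0025,"yaw":0},
    {"jaw":0,"dx":0,"dy":0,"dz":0,"yaw":0},
  ],
)

```text
t: 21.6
tool_pos: [0.6338, 0.1583, 0.0782]
orientation: [-3.065, -0.002, -0.67]
force: [0.1, -0.1, 0.4]
opening: 0.0003
gripper_force: 0.0
```

Run:
```python
from h import *
go([[.625,.158,.083]])
t=snap('top','t8.png').mean(2)
np.set_printoptions(linewidth=250,threshold=100000)
print(t[160:190,236:264].astype(int))
```

```text
pos [0.6338 0.1583 0.0782] toolz [ 0.417  0.004 -0.909] toolx [0.909 0.001 0.417] q [ 0.22  0.03  1.93 -0.12  0.77  1.86] F [ 0.1 -0.1  0.4]
  to [0.625 0.158 0.083] tool delta [-0.006   0.0002 -0.008 ]
[[124  96  45 100 125 126 126 125 124  96   3   2   7   8  11  13  13  13  12  13  20  21  20  19  17  15  14  13]
 [108  50  80 125 125 124 124 124 125 119  37   3   4   4   8  10  12  13  12  11  12  12  12  14  12  11  12  12]
 [ 69  45 115 126 125 125 125 124 124 122  98  37   4   2   4   7   9   9  11  11   9  12  13  12  11  10  12   6]
 [ 45 100 124 123  98  97  99 124 124 124 122  98  16   1   2   2   4   5   6   6   8  10   8  11  10   7   3   4]
 [ 57 124 124 123  71  69  75 124 123 123 124 123  91  16   1   0   2   2   2   3   4   3   4   4   5   1   1   3]
 [ 67  97  96  95  71  69  70  94  94  97 125 126 123  91  38   4   1   2   1   0   1   3   4   2   2   1   2   4]
 [ 70  68  70  71  69  69  67  68  68  72  97 125 126 123  99  62  16   1   1   1   2   2   2   3   1   2   4  20]
 [ 70  67  69  68  69  69  68  69  70  73  77 126 126 125 124 109  94  91  64  38  18  17  1
[... 1853 characters left out ...]
 126 125]
 [ 73  72  71  71  70  69  71  70  74 110 126 126 125 126 125 126 127 126 126 126 126 126 126 127 124 125 126 126]
 [ 73  72  71  70  70  70  70  70  76 126 125 126 125 125 126 125 125 125 125 125 127 125 125 125 125 124 126 126]
 [ 71  72  70  70  69  70  71  69  77 124 126 126 125 126 126 125 125 126 125 126 125 126 126 126 126 124 126 126]
 [ 70  71  70  69  69  71  70  68  73 125 124 125 125 126 125 125 126 126 125 125 126 126 125 125 125 126 126 125]
 [ 72  70  68  66  70  68  67  66  74 125 125 125 126 125 126 125 125 125 126 126 126 126 126 126 125 126 126 126]
 [ 72  68  66  67  70  68  69  70  72 100 126 125 126 126 126 125 125 125 125 126 125 126 126 125 125 125 125 126]]
```

The push works: the bar's end is at about (255,177), roughly -15°. I'll continue in small steps.

Call:
carry_out(
  moves=[
    {"jaw":0,"dx":-0.0036,"dy":0.001,"dz":-0.0017,"yaw":0},
    {"jaw":0,"dx":-0.0036,"dy":0.001,"dz":-0.0017,"yaw":0},
    {"jaw":0,"dx":-0.0018,"dy":0.001,"dz":-0.0008,"yaw":0},
    {"jaw":0,"dx":0,"dy":0,"dz":0,"yaw":0},
  ],
)

```text
t: 22.15
tool_pos: [0.6243, 0.155, 0.0782]
orientation: [-3.065, -0.002, -0.67]
force: [0.5, 0.3, -0.8]
opening: 0.0007
gripper_force: 0.4
```

Run:
```python
from h import *
go([[.62,.155,.083]])
t=snap('top','t9.png').mean(2); s=snap('side','s9.png').mean(2)
C=np.array([.638,.1127,.069])
for a in(-15,-8,-4,0):
  for z in(.069,.057):
    C[2]=z;r=np.radians(a-1.9); d=np.array([np.sin(r),-np.cos(r),0]); print(a,z,proj('top',C+.105*d).round(1),proj('side',C+.105*d).round(1))
np.set_printoptions(linewidth=250,threshold=100000)
print(t[160:182,238:264].astype(int)); print(s[190:214,214:240].astype(int))
```

```text
pos [0.6243 0.155  0.0782] toolz [ 0.417  0.004 -0.909] toolx [0.909 0.    0.417] q [ 0.21 -0.    1.96 -0.12  0.76  1.85] F [ 0.5  0.3 -0.8]
  to [0.62  0.155 0.083] tool delta [-0.0019  0.     -0.0061]
-15 0.069 [255.3 176.6] [233.1 202. ]
-15 0.057 [255.3 177.3] [233.2 204.3]
-8 0.069 [256.5 172.1] [229.7 201.1]
-8 0.057 [256.5 172.9] [229.8 203.4]
-4 0.069 [256.9 169.4] [227.6 200.8]
-4 0.057 [256.9 170.3] [227.7 203.1]
0 0.069 [257.2 166.8] [225.5 200.5]
0 0.057 [257.1 167.6] [225.7 202.8]
[[ 46 100 125 125 124 125 124  95   3   1   4   8  12  11  12  12  13  14  20  20  21  20  17  15  12  13]
 [ 80 125 126 125 125 125 126 119  38   2   1   4   9  10  11  11  13  13  13  11  14  13  12  13  13  11]
 [115 125 125 126 125 125 124 122  97  37   1   1   4   4   9  10  10  11  10  13  12  13  10  10  12   8]
 [124 125 125 125 125 125 124 122 124  97  17   2   2   3   2   5   7   8   8   9  10   8   9   7   6   7]
 [124 126 126 126 124 125 124 123 125 123  90  17   2   1   1   2   1   2   3   3   4   3   4   5   3   1]
 [125 125 125 124 124 124 124 124 125 126 123  90  37   2   4   3 
[... 3622 characters left out ...]
  42  22  25  33  29  41  80 125 159 173 171 160 133  93]
 [ 33  27  24  22  22  14  13  23  65 112 113  75  38  31  37  38  35  49  82 122 146 163 172 172 163 133]
 [ 24  17  25  13  14  10   1  19  52  92  96  60  30  36  37  36  33  46  71 100 114 131 147 160 160 156]
 [ 18  21   6  17   8  19   1  12  39  75  72  40  31  35  34  29  33  42  64  80  90  95 105 119 136 145]
 [  4   7   8  19  11   7   8   9  33  54  58  39  32  38  38  31  32  41  57  70  72  69  71  83  96 110]
 [  4   7  18   7   7  12  11   7  22  40  38  29  30  39  38  37  32  35  66  78  73  66  66  74  76  80]
 [  9  10   6  15   9   5   0  13  23  29  26  30  32  38  35  33  29  46  67  80  79  69  68  72  71  74]]
```

Call:
carry_out(
  moves=[
    {"jaw":0,"dx":-0.0014,"dy":0.0005,"dz":-0.0006,"yaw":0},
    {"jaw":0,"dx":-0.0014,"dy":0.0005,"dz":-0.0006,"yaw":0},
    {"jaw":0,"dx":-0.0014,"dy":0.0005,"dz":-0.0006,"yaw":0},
    {"jaw":0,"dx":0,"dy":0,"dz":0,"yaw":0},
  ],
)

```text
t: 22.75
tool_pos: [0.6198, 0.1536, 0.0782]
orientation: [-3.065, -0.002, -0.67]
force: [3.8, -0.6, 0.1]
opening: 0.0007
gripper_force: 1.4
```

Run:
```python
from h import *
go([[.62,.155,.083]])
t=snap('top','t10.png').mean(2); s=snap('side','s10.png').mean(2)
np.set_printoptions(linewidth=250,threshold=100000)
print(t[160:178,240:262].astype(int)); print(s[194:212,216:236].astype(int))
```

```text
pos [0.6198 0.1536 0.0782] toolz [ 0.417  0.004 -0.909] toolx [0.909 0.    0.417] q [ 0.21 -0.01  1.97 -0.12  0.76  1.85] F [ 3.8 -0.6  0.1]
  to [0.62  0.155 0.083] tool delta [ 0.0022 -0.0014 -0.0043]
[[125 124 124 124 123  97   2   2   6  10  11  12  12  14  12  14  20  18  19  19  17  16]
 [126 125 124 124 124 119  37   3   4   6   7  10  11  12  14  14  11  12  12  13  12  12]
 [125 125 124 124 124 121  97  38   4   3   4   5   8  10  11  11  10  11  11  10  10  11]
 [125 126 124 124 124 123 123  97  16   1   2   2   4   6   6   8   7   8   7   8   9   9]
 [124 126 125 124 123 123 124 123  90  18   2   3   3   1   4   5   2   4   2   2   4   2]
 [124 125 124 125 124 124 125 124 122  91  38   1   3   1   3   2   1   1   2   3   3   1]
 [116 113 107 102 107  99  96 113 109 101  74  62  17   1   1   2   0   2   3   3   3   1]
 [ 87 117 113 110 114 108 107 116 116 111 110 107  89  81  53  49  40  17  18  20  40  47]
 [ 68  97 125 125 126 125 125 125 124 125 125 123 122 119 108 106 100  42  60  97 102 105]
 [ 67  70  95  97 125 125 125 125 125 125 124 125 125 125 125 125 120  49  75 
[... 1536 characters left out ...]
19  92  70  76 107 134 118  97 117]
 [ 79  73  60  39  30  32  77 133 161 162 144 120  83  56  61  88 102  97  88 125]
 [ 74  66  48  37  20  27  77 127 157 155 134 101  58  39  41  53  63  63  88 137]
 [ 54  42  35  23  14  22  71 126 150 140 112  75  38  24  31  35  38  56  94 143]
 [ 37  27  26  18  22  21  73 124 149 136  96  55  31  34  36  34  37  51  93 135]
 [ 21  18  18  23   7  10  65 120 145 133  91  46  29  31  32  33  34  52  87 123]
 [ 24  26   8   3   1  10  48 104 130 118  84  40  25  33  37  35  38  57  80  99]
 [ 19  14   3   9   5  15  42  86 118 108  69  32  31  40  34  30  32  54  76  86]
 [  9  13   1   9   4   6  47  92 120 106  62  35  42  48  40  35  37  50  71  79]]
```

Call:
carry_out(
  moves=[
    {"jaw":0,"dx":0.0273,"dy":0,"dz":0.0125,"yaw":0},
    {"jaw":0,"dx":0.0209,"dy":0,"dz":-0.0455,"yaw":0},
    {"jaw":0,"dx":0.0209,"dy":0,"dz":-0.0455,"yaw":0},
    {"jaw":0,"dx":0.0209,"dy":0,"dz":-0.0455,"yaw":0},
    {"jaw":0,"dx":0.0209,"dy":0,"dz":-0.0455,"yaw":0},
    {"jaw":0,"dx":0,"dy":0.055,"dz":0,"yaw":0},
    {"jaw":0,"dx":0,"dy":0.055,"dz":0,"yaw":0},
    {"jaw":0,"dx":0,"dy":0.055,"dz":0,"yaw":0},
  ],
)

```text
t: 23.85
tool_pos: [0.6494, -0.0128, 0.2771]
orientation: [-3.065, -0.004, -0.668]
force: [0.9, -0.0, 0.3]
opening: 0.001
gripper_force: 0.0
```

Call:
carry_out(
  moves=[
    {"jaw":0,"dx":0,"dy":0.055,"dz":0,"yaw":0},
    {"jaw":0,"dx":0,"dy":0.048,"dz":0,"yaw":0},
    {"jaw":0,"dx":0,"dy":0,"dz":0,"yaw":0},
  ],
)

```text
t: 24.22
tool_pos: [0.6495, -0.1181, 0.2762]
orientation: [-3.066, 0.005, -0.667]
force: [-0.5, 0.6, -0.3]
opening: 0.0003
gripper_force: 0.0
```

Run:
```python
from h import *
np.set_printoptions(linewidth=250,threshold=100000,suppress=True)
go([[.6515,-.1134,.10],[.6515,-.1134,.03]])
t=snap('top','t11.png'); s=snap('side','s11.png')
C=np.array([.638,.1127,0]); h=np.radians(135-2)
for z in(.105,.093): print('handle top',z,[proj(n,C+.055*np.array([np.cos(h),np.sin(h),0])+[0,0,z]).round(1) for n in('top','side')])
for z in(.069,.057): print('shaft top',z,[proj(n,C+[0,0,z]).round(1) for n in('top','side')])
for n,im,(x0,y0,x1,y1) in(('top',t,(185,158,215,188)),('side',s,(205,205,245,245))):
    m=(im[y0:y1,x0:x1].max(2)<(38)).astype('uint8'); k,l,st,c=cv2.connectedComponentsWithStats(m)
    print(n,[((st[j]+[x0,y0,0,0,0]).tolist(),(c[j]+[x0,y0]).round(1)) for j in range(1,k) if st[j,4]>6])
print(t[158:184,190:222].mean(2).astype(int)); print(s[205:245,208:246].mean(2).astype(int))
```

```text
pos [ 0.6495 -0.1181  0.2762] toolz [ 0.415  0.003 -0.91 ] toolx [ 0.91  -0.004  0.415] q [-0.34 -0.13  1.71  0.15  1.16  1.2 ] F [-0.5  0.6 -0.3]
  to [ 0.6515 -0.1134  0.1   ] tool delta [-0.0714 -0.004   0.1612]
  to [ 0.6515 -0.1134  0.03  ] tool delta [-0.0291  0.0003  0.0637]
handle top 0.105 [array([201.7, 175.6]), array([230.2, 228. ])]
handle top 0.093 [array([202.3, 176.4]), array([230.3, 230.3])]
shaft top 0.069 [array([218.6, 164.6]), array([220.6, 224.2])]
shaft top 0.057 [array([219. , 165.5]), array([220.7, 226.5])]
top [([200, 175, 8, 6, 33], array([203. , 177.6])), ([211, 175, 4, 3, 10], array([212.5, 176.2]))]
side [([205, 205, 17, 14, 178], array([213.2, 212.1])), ([214, 230, 18, 13, 82], array([224. , 237.3]))]
[[127 126 126 127 126 127 127 128 128 126 125 126 127 125 125 127 127 128 128 127 128  79  56  42  54  54  64  66  66  77  77  77]
 [126 126 126 128 126 126 127 127 127 128 127 127 126 127 126 127 128 126 128 128 128  60  44  45  44  44  44  45  45  45  44  43]
 [126 127 127 128 127 127 127 128 126 127 127 128 127 125 126 126 127 126 127 128 127  50  45  46
[... 8548 characters left out ...]
23  16  47  76 102 123 144 153 159 156 160 153 156 158 159 158 158 158 156 157]
 [154 155 154 156 155 152 150 146 147 145 142 124  86  48  22  20  16  17  20  39  76 117 139 153 160 157 157 157 159 156 157 156 155 155 158 157 156 155]
 [118 128 133 137 140 144 146 152 151 147 146 130  95  74  59  49  36  16  21  46  91 130 152 161 159 161 158 156 159 159 160 161 156 155 160 156 158 157]
 [ 92  96  94  97  99 105 102 111 113 113 114 111 113 116 117 100  85  57  54  58  82 123 150 158 160 156 158 158 158 159 156 156 156 159 161 158 156 156]
 [116 114 110 104 101 100  97  96  93  92  95 109 131 144 148 143 127 101  87  82  86 109 132 149 158 161 155 155 160 156 159 153 155 158 159 157 160 159]]
```

Run:
```python
from h import *
np.set_printoptions(linewidth=250,threshold=100000,suppress=True)
for f in('side0','s2','s11'):
    s=cv2.imread(f'pics/{f}.png').mean(2).astype(int); print(f);print(s[214:240,213:232])
C=np.array([.638,.1127,0])
for f in('top0','t2','t11'):
    s=cv2.imread(f'pics/{f}.png').mean(2).astype(int); print(f);print(s[156:178,210:232])
```

```text
side0
[[156 160 158 157 157 158 158 159 157 157 157 157 157 157 159 156 159 158 157]
 [159 156 157 155 156 156 157 159 162 156 156 159 157 160 155 158 156 156 158]
 [159 156 156 159 158 157 156 159 156 157 154 156 156 160 159 155 155 152 148]
 [160 157 155 158 155 156 159 155 155 156 155 157 157 160 158 152 144 140 142]
 [156 155 155 157 158 156 156 156 157 156 156 157 157 155 153 151 140 132 133]
 [158 158 156 158 158 159 155 153 157 157 157 156 155 150 140 136 135 131 115]
 [155 161 157 159 154 155 153 153 153 152 153 152 145 138 134 132 121 109  95]
 [139 146 151 147 149 150 145 142 142 139 145 140 144 134 129 118  99  92 100]
 [107 118 119 116 126 135 137 134 132 132 130 136 134 126 107  90  87 100 127]
 [ 66  74  79  83 109 127 128 132 133 132 129 130 123 104  80  66  87 123 146]
 [ 67  56  60  79 108 125 132 133 132 134 132 128 118  91  60  51  76 114 136]
 [ 93  72  60  79 107 129 131 134 132 135 134 130 111  86  54  43  60  90 104]
 [123  91  68  71  97 119 127 130 131 138 133 122 103  72  52  49  54  66  81]
 [135 103  70  59  75  97 119 132 134 130 120 106  84  63  58  51  
[... 10398 characters left out ...]
7 127 125 128 128 126 106  60  29  36  38  33  37  40  56  77]
 [ 92 117 124 126 128 127  86  89 111 111  98  95  60  31  41  45  44  40  40  12  46  62]
 [120 125 129 128 120  78  32  46  68  68  52  51  37  42  45  44  44  44  43  12  64  74]
 [127 128 128 107  72  30  39  46  43  41  40  41  45  45  44  44  45  45  42  14  73  74]
 [128 128  90  56  36  43  46  46  46  46  45  45  45  44  45  45  44  44  37  16  74  77]
 [123  84  32  30  39  41  46  46  46  46  45  45  44  46  46  45  45  46  33  21  71  75]
 [ 78  21  10  22  22  22  29  27  28  28  31  31  30  30  34  33  34  33  28  23  71  76]
 [ 56   8   8   9   7   7   8   9   9   7  11  11  11  12  15  16  17  15  15  24  75 110]]
```

The boss shifted by the predicted (+0.5,+1) px in the top view and +2 px in the side view. That is the 12 mm drop, so the bar is home, and its slope matches the dock. Next is the button.

Call:
carry_out(
  moves=[
    {"jaw":0,"dx":-0.0165,"dy":0,"dz":0.0408,"yaw":0},
    {"jaw":0,"dx":-0.0165,"dy":0,"dz":0.0408,"yaw":0},
    {"jaw":0,"dx":-0.0165,"dy":0,"dz":0.0408,"yaw":0},
    {"jaw":0,"dx":-0.0165,"dy":0,"dz":0.0408,"yaw":0},
    {"jaw":0,"dx":-0.0135,"dy":0,"dz":0.0296,"yaw":0},
    {"jaw":0,"dx":-0.0135,"dy":0,"dz":0.0296,"yaw":0},
    {"jaw":0,"dx":0,"dy":0,"dz":0,"yaw":0},
  ],
)

```text
t: 25.2
tool_pos: [0.6558, -0.111, 0.0323]
orientation: [-3.064, -0.005, -0.659]
force: [-0.0, -0.3, -0.1]
opening: 0.0004
gripper_force: 0.0
```

```bash
python3 -c "
from h import *
go([[.657,-.117,.03],[.657,-.117,.022]])"
```

```text
pos [ 0.6558 -0.111   0.0323] toolz [ 0.411  0.008 -0.912] toolx [0.912 0.002 0.411] q [-0.32  0.13  1.92  0.21  0.71  1.11] F [-0.  -0.3 -0.1]
  to [ 0.657 -0.117  0.03 ] tool delta [0.0002 0.006  0.0026]
  to [ 0.657 -0.117  0.022] tool delta [-0.0033  0.0001  0.0073]
```

Call:
carry_out(
  moves=[
    {"jaw":0,"dx":0,"dy":0.004,"dz":0,"yaw":0},
    {"jaw":0,"dx":-0.0016,"dy":0,"dz":0.0036,"yaw":0},
    {"jaw":0,"dx":-0.0012,"dy":0,"dz":0.0027,"yaw":0},
    {"jaw":0,"dx":-0.0008,"dy":0,"dz":0.0018,"yaw":0},
  ],
)

```text
t: 25.7
tool_pos: [0.6589, -0.1182, 0.0278]
orientation: [-3.065, -0.002, -0.671]
force: [-0.4, -0.9, 0.9]
opening: 0.0005
gripper_force: 0.0
```

Call:
carry_out(
  moves=[
    {"jaw":0,"dx":-0.0008,"dy":0,"dz":0.0018,"yaw":0},
    {"jaw":0,"dx":0,"dy":0,"dz":0,"yaw":0},
  ],
)

```text
t: 25.95
tool_pos: [0.6588, -0.1181, 0.0255]
orientation: [-3.065, -0.002, -0.67]
force: [-0.2, -0.6, 1.0]
opening: 0.0006
gripper_force: 0.6
```

Call:
carry_out(
  moves=[
    {"jaw":0,"dx":-0.0008,"dy":0,"dz":0.0018,"yaw":0},
    {"jaw":0,"dx":0,"dy":0,"dz":0,"yaw":0},
  ],
)

```text
t: 26.2
tool_pos: [0.6589, -0.1181, 0.0236]
orientation: [-3.065, -0.002, -0.67]
force: [-0.6, -0.3, 1.7]
opening: 0.0006
gripper_force: 1.0
```

Contact began at about z = 0.028 and the spring force is rising. I'll press it fully down.

Call:
carry_out(
  moves=[
    {"jaw":0,"dx":-0.0008,"dy":0,"dz":0.0018,"yaw":0},
    {"jaw":0,"dx":-0.0008,"dy":0,"dz":0.0018,"yaw":0},
    {"jaw":0,"dx":0,"dy":0,"dz":0,"yaw":0},
  ],
)

```text
t: 26.58
tool_pos: [0.659, -0.1181, 0.0197]
orientation: [-3.065, -0.002, -0.67]
force: [-1.5, -0.1, 3.6]
opening: 0.0006
gripper_force: 1.9
```

Call:
carry_out(
  moves=[
    {"jaw":0,"dx":-0.0008,"dy":0,"dz":0.0018,"yaw":0},
    {"jaw":0,"dx":0,"dy":0,"dz":0,"yaw":0},
  ],
)

```text
t: 26.82
tool_pos: [0.6594, -0.1182, 0.0189]
orientation: [-3.065, -0.003, -0.671]
force: [-10.5, 1.5, 15.7]
opening: 0.0003
gripper_force: 7.7
```

It hit the hard stop at 15.7 N, so the button is fully down. I'll let go and back away.

Call:
carry_out(
  moves=[
    {"jaw":0,"dx":0.0041,"dy":0,"dz":-0.0091,"yaw":0},
    {"jaw":0,"dx":0.0125,"dy":0,"dz":-0.0273,"yaw":0},
    {"jaw":0,"dx":0.0209,"dy":0,"dz":-0.0455,"yaw":0},
    {"jaw":0,"dx":0.0209,"dy":0,"dz":-0.0455,"yaw":0},
    {"jaw":0,"dx":0.0209,"dy":0,"dz":-0.0455,"yaw":0},
    {"jaw":0,"dx":0.0209,"dy":0,"dz":-0.0455,"yaw":0},
    {"jaw":0,"dx":0,"dy":0,"dz":0,"yaw":0},
    {"jaw":0,"dx":0,"dy":0,"dz":0,"yaw":0},
  ],
)

```text
t: 27.82
tool_pos: [0.6584, -0.1187, 0.2571]
orientation: [-3.065, -0.002, -0.668]
force: [-0.3, 1.3, -0.3]
opening: 0.0006
gripper_force: 0.0
```

Run:
```python
from h import *
go([.66,-.118,.25])
t=snap('top','t12.png').mean(2); s=snap('side','s12.png').mean(2)
t11=cv2.imread('pics/t11.png').mean(2); s11=cv2.imread('pics/s11.png').mean(2); t0=cv2.imread('pics/top0.png').mean(2)
def c(n,a,b,x0,y0,x1,y1):
    A,B=a[y0:y1,x0:x1],b[y0:y1,x0:x1]; k=np.median(A)/np.median(B); print(n,np.abs(A-B*k).mean().round(2),(np.abs(A-B*k)>30).sum(), cv2.phaseCorrelate(A,B*k))
c('latch top',t,t11,190,150,262,185); c('latch side',s,s11,200,190,245,245); c('canister side',s,s11,195,150,225,220)
c('canister top',t,t11,244,120,275,172)
c('beaker',t,t0,95,185,140,220); c('tips',t,t0,100,230,150,286); c('reagent',t,t0,380,160,422,196)
```

```text
pos [ 0.6584 -0.1187  0.2571] toolz [ 0.416  0.005 -0.909] toolx [0.909 0.    0.416] q [-0.34 -0.1   1.71  0.16  1.13  1.2 ] F [-0.3  1.3 -0.3]
  to [ 0.66  -0.118  0.25 ] tool delta [-0.0015 -0.0007  0.0071]
latch top 0.62 0 ((-0.033944118837133885, -0.02466087797149541), 0.9957443777831992)
latch side 2.45 0 ((0.4613749765502284, 0.10938990101758961), 0.9765408175011316)
canister side 2.89 2 ((0.07783210367867355, -0.032880128519295226), 0.9789181438180892)
canister top 0.94 4 ((0.004612281265194085, 0.014836111264227014), 0.9866454179123245)
beaker 0.79 0 ((0.49252204807743283, 0.0004281845492393188), 0.9955839347411511)
tips 0.83 0 ((0.03715767160144168, -0.013059488628474725), 0.9923847848430655)
reagent 24.7 309 ((0.5082668333676672, 0.0971131929845015), 0.4750232316878596)
```

Run:
```python
from h import *
for f,x in(('side0',0),('s12',0),('top0',1),('t12',1)):
    i=cv2.imread(f'pics/{f}.png').astype(int); m=(i[:,:,0]>1.6*i[:,:,2]+15)&(i[:,:,0]>60); m=m.astype('uint8')
    m[:, :200]=0; k,l,st,c=cv2.connectedComponentsWithStats(m); print(f,[(st[j].tolist(),c[j].round(1)) for j in range(1,k) if st[j,4]>12])
```

```text
side0 [([240, 113, 6, 5, 22], array([242.3, 114.6]))]
s12 []
top0 [([406, 169, 11, 11, 90], array([411.2, 173.5]))]
t12 [([406, 169, 11, 11, 93], array([411.1, 173.5]))]
```

The reagent cap is still at (411,173.5) in the top view; the earlier difference there was a shadow. Everything is in place, so I'm handing in.

```bash
python3 -c "
from plant import close_job
print(close_job())"
```

```text
the job is handed in; nothing more can be done
None
```

The canister is home against the back stop, the bar has dropped into its keyway across the mouth, the confirm button was pressed right down and let go, and the job is handed in at about 28 s. The final checks were numeric (image comparison and forces), since all 10 picture views were used, and no verdict was returned.

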